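# Pack a finished binding job from the cooling rack into the tote

## Robot

A 6-joint arm with a two-finger parallel gripper is mounted at the origin on the work surface. World frame = base frame: x ahead of the robot, y to its left, z up, the work surface at z = 0. Lengths are in mm, angles in rad, forces in N, time in s.
With the tool pointing down it reaches from about 350 to 875 mm from the base axis. Payload 4.2 kg.
Tool frame: the origin (TCP) lies midway between the tips of the shut fingers; the grasp point (between the pads) lies 19 mm behind it; z points along the fingers, y is the line along which they close (so a half turn about z gives the same grasp; the last joint's range is limited). The gripper opens to 85 mm and grips with 20 to 120 N. Pads are 22 mm wide; open, the fingers measure 114 mm over their backs; the gripper's body (76 mm by 85 mm) begins 54 mm behind the grasp point. The pads swing forward as they close: fully open they stand 13 mm farther back than shut.
Start: joints at [1.604, 0.385, 0.008, 0, -1.194, -0.259], TCP at [139.897, 609.121, 231.312] pointing down, gripper open.
Joint ranges: [-3.14, 3.14], [-1.21, 2.06], [-1.07, 1.41], [-3.16, 2.05], [-2.99, -0.16], [-3.1, 3.1]. Speed limits (rad/s): [2.79, 2.79, 3.14, 3.14, 3.14, 3.14].

## Interface

Orientations are given as a unit quaternion [x, y, z, w].
In Python, from bench import arm gives the robot as it stands.
- The arm moves only by the tool send_rows, never from a script. Its argument "targets" is a list of rows, each an object of numbers: "gripper": the gripper command: -1 is fully open, 1 is shut, values between are in proportion; "x", "y", "z": the shift along the tool's x, y, z in cm; "ax", "ay", "az": the turn, a rotation vector about the tool's x, y, z in degrees. A call has 1 to 5 rows; each row shifts and turns the commanded pose from where the row before left it, along the tool's axes as they then stand; what a row does not reach is not made up. A row lasts 1/12 s, in which the tool goes at most 41.7 mm and 7.16 degrees, less where a joint would pass 70% of its speed; a pose out of reach is approached as far as the arm can. A call is refused whole if a number of a shift passes 4.17 or a number of a turn 7.16, either way. A call with a gripper value outside its range is refused whole. The fingers move at their own pace and stop on an object; the grip force is fixed at half the most. Time passes only in rows, so rows that do not move let the fingers close. It gives the time, the measured TCP pose, the force, the opening and the grip force at its end, in the units of the state.
- arm.read_state(): the state, without advancing time (a new reading comes with each control period).
- arm.get_image(name): name is "scene" or "top" or "wrist"; returns (picture, depth): 400x640x3 uint8, red, green, blue; 400x640 float32, mm along the optical axis (not along the pixel's ray), 0 where there is no reading.
- arm.camera_model(name): a dict with "fx", "fy", "cx", "cy" (pixels), "cam_to_world" (4x4, takes a point from camera to world coordinates). Camera axes: x right, y down, z forward; pixel columns grow to the right and rows downward; lengths in mm; the calibration is good to about 2 mm. The wrist camera is an equidistant fisheye: a pixel r from the principal point sees the ray r / f radians off the axis. A picture is of the moment at which its call begins: read the wrist's pose just before it. camera_model takes no time and is no camera call; for the wrist camera it gives the pose at the moment of the call.
- arm.job_done(): hands the job in; it is judged then, once.
Trained networks look in the newest picture that a camera, given by its name, has taken for a name from the list of things; names that differ only in an ending like _2 or _b are one class to them, and where a whole thing is asked for, a point or a joint stands for the part that bears it (a point fixed in the world has none). Each returns a list of dicts, best first, with "score" (0 to 1); they miss things now and then, are a little off and sometimes report something else, mostly with a low value. They report only what shows in the picture. A call takes as long as a camera call. They do not tell look-alikes from the thing itself.
- arm.boxes_of(camera, thing): "rect" ([left, top, width, height] in pixels, round what is visible of it).
The state is a dict: "clock": time; "joints": joint angles; "joint_vel": joint speeds; "joint_efforts": joint torques, N m; "position": TCP position; "ee_rot": TCP orientation; "contact_force": force on the tool from outside, world axes, zero at the start; "wrist_torque": the same for the moment, N m; "gripper_width": finger opening in mm; "grasp_force": force on a finger pad.
Only numpy, scipy, OpenCV 4.12 (cv2) and the standard library are available. Lean on these libraries where they do the work, as an engineer would, in place of code of your own. Each camera call takes 0.05 s, during which the arm holds its last target. There are 200 camera calls.

## Task

The two black reports in the binding machine's cooling rack have set: lift them out and stand both on their spines on the floor of the blue tote, setting them down rather than dropping them. Lift this job's orange ticket holder off its hook on the machine and put it down in the tote too, beside the reports and not on top of them. The beige report is still hot, so leave it in its slot, and do not disturb the stapler or the pen pot.

Things in the scene. Friction and masses are not known exactly. Their poses are not given: they have to be found in the camera images.
- binder: desktop thermal binding machine, putty grey, fixed. Origin: on the table under the middle of its front face; x points into the machine, y along its width, z up. Case x 0 to 220, y -180 to 180 mm: front 85 mm tall, then a slope up to 165 mm at x = 90, flat top, clear guide to 238 mm at x = 185.
- rack (a point): point on the base plate under the middle slot of the cooling rack (255 x 190 mm, dark steel, clipped to the machine's front), 12 mm above the table; axes as the machine's. Three slots along y, at x = -64, 0 and 64 mm from here. Each slot is a pair of upright steel wire loops, 31 mm apart clear, tops 50 mm above this plate; one report stands in each slot.
- report_a: hard-cover bound report, black cover, standing on its spine: 24 mm thick (x) x 154 mm long (y) x 110 mm tall (z), a stiff block of 0.2 to 0.4 kg, white pages showing on top. Origin: middle of the spine's underside, z up to the page edge. Starts in any one of the rack's three slots; its upper 60 mm stand clear above the wire loops.
- report_b: hard-cover bound report, black cover, standing on its spine: 24 mm thick (x) x 154 mm long (y) x 110 mm tall (z), a stiff block of 0.2 to 0.4 kg, white pages showing on top. Origin: middle of the spine's underside, z up to the page edge. The twin of report_a, in another slot.
- report_hot: hard-cover bound report, beige cover, standing on its spine: 24 mm thick (x) x 154 mm long (y) x 110 mm tall (z), a stiff block of 0.2 to 0.4 kg, white pages showing on top. Origin: middle of the spine's underside, z up to the page edge. Just bound, in the remaining slot; it must stay there.
- ticket: orange rigid plastic job-ticket holder with white card: plate 9 mm thick (x), 100 mm wide (y), 140 mm tall (z), 60 to 120 g. Origin: middle of its lower edge. Hanging slot y -14 to 14, z 96 to 130 mm, a 10 mm bar above it; beside the slot the plate is solid (pinch there, y = +-32). Starts hanging on the hook, square to the rod, top 198 mm above the table.
- ticket_mid (a point): centre of the ticket holder's plate, 70 mm above its lower edge
- hook_tip (a point): upper end of the machine's ticket hook, a fixed 6 mm steel rod. It runs level out of the machine's front (towards machine -x), axis 185 mm above the table; its last 12 mm turn up 16 mm to this tip. The holder hangs 24 to 30 mm behind the tip and comes off when raised 17 to 27 mm, then drawn past the tip (machine -x, 45 mm or more).
- tote: open blue plastic tote, 200 mm (x) x 300 mm (y) x 120 mm tall, walls and floor 5 mm thick (rim flange 316 x 216), 0.9 kg, standing loose on the table. Origin: centre of its underside; z up.
- stapler: stapler, 140 mm long (x), 36 mm wide, 46 mm tall, on the table. Origin: centre of its underside. Bystander.
- pen_pot: dark round pen pot, 76 mm across, 100 mm tall, pens up to 135 mm, on the table. Origin: centre of its underside. Bystander.
Things that resemble listed ones, but are neither listed nor needed, are in the scene too. Leave any red or turquoise look-alike of the report_a alone.

How it is judged:
By the outcome, as a careful person would: the job done as asked, in the order asked, and still so for the second after the job is handed in, with the robot touching nothing.
It also fails if it takes over 72 s, if anything falls off the work surface, if the arm or the gripper's body presses on something with over 40 N, if the wrist force passes 120 N, or if a joint passes its speed limit or range.

## Working session

There is one attempt and no reset: what is moved stays moved. The work goes in short steps, Python scripts to look and compute and a tool call to move; the robot and the scene stay as the last step left them, time stands still between calls to the robot, and variables do not carry over. Pictures are saved under pics/ and viewed, at most 10 in all, crops included, and the job is handed in when it is done.

Besides the shell and the picture viewer there is one more tool, called after "Emit:" by a JSON object that holds its "method" and its "body", one argument or row to a line. send_rows: Moves the arm, as the interface text tells. Its arguments: {"type":"object","properties":{"targets":{"type":"array"}},"required":["targets"]}

```bash
ls; mkdir -p pics
cat > h.py <<'E'
import numpy as np, cv2
from bench import arm
from scipy.spatial.transform import Rotation as R
def pts(name,depth,cm):
    v,u=np.mgrid[0:400,0:640].astype(float)
    x=(u-cm['cx'])/cm['fx'];y=(v-cm['cy'])/cm['fy']
    P=np.stack([x*depth,y*depth,depth,np.ones_like(depth)],-1)
    return (P@np.array(cm['cam_to_world']).T)[...,:3]
E
python3 - <<'E'
from h import *
for n in ['scene','top']:
    im,d=arm.get_image(n);cm=arm.camera_model(n)
    cv2.imwrite(f'pics/{n}0.png',im[...,::-1]);np.savez(f'{n}0.npz',im=im,d=d,P=pts(n,d,cm))
    print(n,cm['fx'],cm['cx'],cm['cy'],np.round(cm['cam_to_world'],3).tolist())
    for t in ['report_a','report_hot','ticket','tote','stapler','pen_pot','binder','rack']:
        print(t,[(np.round(b['rect']).tolist(),round(b['score'],2)) for b in arm.boxes_of(n,t)[:5]])
print(arm.read_state())
E
```

```text
pics
scene 478.1999553592793 316.18567942632893 198.75719280425204 [[0.866, 0.403, -0.295, 907.692], [0.5, -0.704, 0.505, -568.947], [-0.004, -0.585, -0.811, 1272.184], [0.0, 0.0, 0.0, 1.0]]
report_a [([329.0, 147.0, 5.0, 55.0], 0.94), ([236.0, 137.0, 51.0, 26.0], 0.85), ([317.0, 96.0, 42.0, 32.0], 0.61)]
report_hot [([350.0, 144.0, 9.0, 58.0], 0.78), ([367.0, 184.0, 4.0, 57.0], 0.59)]
ticket [([365.0, 185.0, 6.0, 52.0], 0.8)]
tote [([178.0, 249.0, 122.0, 144.0], 0.83)]
stapler [([244.0, 213.0, 46.0, 26.0], 0.95)]
pen_pot [([364.0, 275.0, 31.0, 40.0], 0.85)]
binder [([296.0, 128.0, 172.0, 122.0], 0.62)]
rack []
top 514.4526604613454 322.29454028361596 211.85922665969673 [[-0.028, -0.989, 0.142, 257.659], [-1.0, 0.028, -0.005, 150.497], [0.001, -0.142, -0.99, 1737.812], [0.0, 0.0, 0.0, 1.0]]
report_a [([250.0, 208.0, 48.0, 31.0], 0.98), ([266.0, 276.0, 34.0, 49.0], 0.85), ([263.0, 228.0, 45.0, 22.0], 0.79), ([171.0, 244.0, 45.0, 38.0], 0.78)]
report_hot [([240.0, 191.0, 46.0, 32.0], 0.76)]
ticket [([294.0, 150.0, 33.0, 24.0], 0.73)]
tote [([388.0, 162.0, 117.0, 88.0], 0.77)]
stapler [
[... 188 characters left out ...]
nts': array([ 1.60358233e+00,  3.84661940e-01,  7.91902882e-03, -1.15598917e-05,
       -1.19399393e+00, -2.58609430e-01]), 'joint_vel': array([-0.00017209,  0.00147606, -0.00033641,  0.00105256, -0.00189767,
       -0.00023008]), 'joint_efforts': array([ 5.36131793e-04, -3.92075121e+01,  1.88615656e+01,  4.19059038e+00,
       -3.76096514e-04, -2.24242129e-06]), 'position': array([139.90478704, 609.12508079, 231.34081864]), 'ee_rot': array([ 9.93632002e-01, -1.12674059e-01, -9.63556330e-06, -2.86463059e-05]), 'contact_force': array([ 0.1767291 , -0.74433812, -0.4442194 ]), 'wrist_torque': array([-0.01019375, -0.01347215,  0.01642502]), 'grasp_force': 0.0, 'gripper_width': 85.53416635925485}
```

View pics/scene0.png

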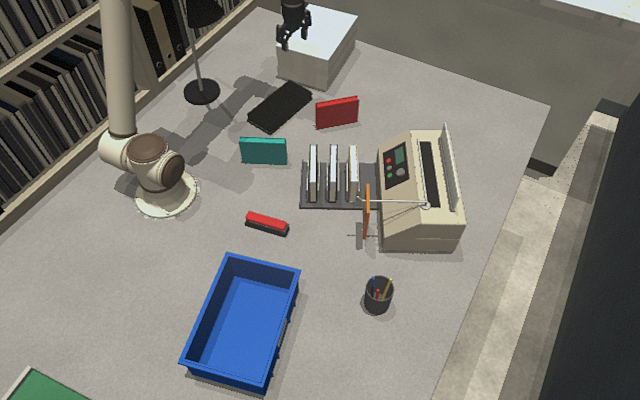

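View pics/top0.png

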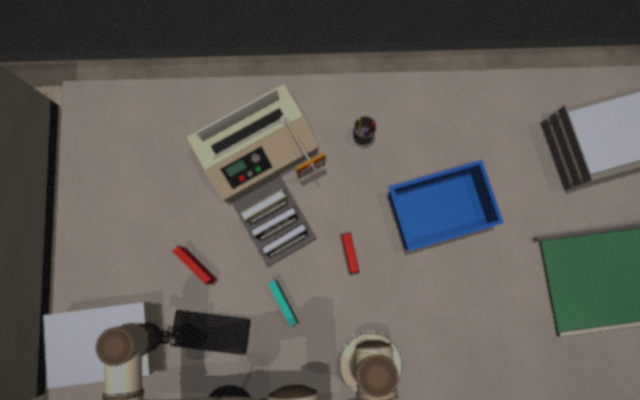

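Scene: three racked reports at scene (312/333/352, 172) and top (285,240), (274,223), (264,205). The ticket is at scene (367,212) and top (311,164), and the tote is at scene (245,320) and top (445,206).

Possible mix-ups for the reports are:
- red block, top (194,265)
- turquoise block, top (283,303)
- flat black folder, top (210,332)
- beige report, in one of the slots

I'll check the rack in a close crop.

Run:
```python
from h import *
s=np.load('scene0.npz');t=np.load('top0.npz')
a=cv2.resize(s['im'][125:255,290:400],None,fx=4.2,fy=4.2,interpolation=cv2.INTER_CUBIC)
b=cv2.resize(t['im'][140:275,225:335],None,fx=4,fy=4,interpolation=cv2.INTER_CUBIC)
h=max(a.shape[0],b.shape[0]);c=np.zeros((h,a.shape[1]+b.shape[1],3),np.uint8)
c[:a.shape[0],:a.shape[1]]=a;c[:b.shape[0],a.shape[1]:]=b
c=cv2.resize(c,None,fx=.84,fy=.84)
cv2.imwrite('pics/crop0.png',c[...,::-1]);print(c.shape)
def rects(n,d,box,z0,z1,mn=30,hsv=None):
    P=d['P'];im=d['im'];z=P[...,2];m=((z>z0)&(z<z1)&(d['d']>0)).astype(np.uint8)
    q=np.zeros_like(m);x,y,w,h=box;q[y:y+h,x:x+w]=1;m&=q
    if hsv: 
        H=cv2.cvtColor(im,cv2.COLOR_RGB2HSV);m&=(cv2.inRange(H,*[np.array(k) for k in hsv])>0).astype(np.uint8)
    k,l,st,_=cv2.connectedComponentsWithStats(m)
    for i in range(1,k):
        if st[i,4]>=mn:
            p=P[l==i];r=cv2.minAreaRect(p[:,:2].astype(np.float32))
            print(n,st[i].tolist(),'c',np.round(r[0],1),'wh',np.round(r[1],1),'ang',round(r[2],1),'z',np.round(np.percentile(p[:,2],[5,50,95]),1))
W=((0,0,110),(179,60,255))
rects('top reports',t,(225,180,95,90),108,140)
rects('sc reports',s,(295,135,70,75),112,140)
rects('tote rim',t,(380,150,130,110),110,135)
rects('tote rim s',s,(170,240,140,160),110,135)
O=((5,120,80),(20,255,255))
rects('ticket',t,(280,140,60,50),40,220,10,O)
rects('ticket s',s,(350,170,40,80),40,220,10,O)
rects('pot',t,(340,105,45,45),60,150)
rects('stapler',t,(335,225,40,60),25,70)
rects('machine top',t,(180,80,150,120),160,172,80)
rects('hook s',s,(355,195,80,20),176,195,10)
rects('hook t',t,(280,110,50,80),176,205,5)
rects('tall',t,(0,0,640,400),105,700,100)
```

```text
(459, 758, 3)
top reports [225, 180, 16, 10, 81] c [589.1 428.8] wh [27.3 51. ] ang 4.7 z [108.8 113.3 124.6]
top reports [240, 189, 46, 31, 391] c [520.  331.1] wh [ 25.7 153.6] ang 28.9 z [111.9 119.7 126.5]
top reports [251, 207, 46, 30, 384] c [464.9 298.2] wh [ 26.  152.4] ang 27.9 z [113.3 120.  125.8]
top reports [261, 223, 46, 31, 380] c [409.9 265.9] wh [ 25.2 151.8] ang 29.4 z [113.2 120.1 126.5]
sc reports [309, 144, 8, 40, 276] c [408.3 265. ] wh [ 21.9 157.8] ang 30.0 z [114.4 119.1 124.2]
sc reports [329, 144, 9, 40, 298] c [464.  299.1] wh [ 23.8 160.8] ang 27.8 z [114.  118.9 124.3]
sc reports [350, 144, 9, 40, 297] c [520.7 328.3] wh [ 24.2 156.7] ang 28.9 z [114.4 119.  124.1]
tote rim [389, 159, 115, 92, 1397] c [ 505.1 -252.5] wh [217.  319.8] ang 14.7 z [112.2 118.9 125.3]
tote rim s [178, 251, 124, 137, 2324] c [ 504.2 -252. ] wh [218.6 320. ] ang 14.7 z [112.6 118.4 122.7]
ticket [296, 153, 29, 19, 172] c [638.7 176.9] wh [12.4 97.6] ang 26.8 z [153.4 193.8 202.6]
ticket s [363, 184, 7, 55, 213] c [639.3 173.1] wh [  8.7 103.9] ang 26.6 z [ 78.2 189.6 200.8]
po
[... 891 characters left out ...]
31. ] wh [ 26.1 153.6] ang 29.1 z [110.2 119.6 126.3]
tall [251, 207, 46, 30, 390] c [464.9 298.2] wh [ 26.  152.4] ang 27.9 z [111.5 119.9 125.8]
tall [261, 223, 46, 31, 388] c [409.9 265.9] wh [ 25.2 151.8] ang 29.4 z [112.5 120.  126.5]
tall [172, 245, 39, 39, 288] c [338.4 561. ] wh [153.7  24.8] ang 44.5 z [105.6 109.1 115.1]
tall [268, 279, 29, 48, 312] c [209.2 276.7] wh [152.5  24.6] ang 26.7 z [105.8 110.  115.4]
tall [44, 302, 226, 98, 9770] c [107.5 627.4] wh [236.3 734.5] ang 1.2 z [146.8 157.5 590.8]
tall [354, 340, 45, 60, 2334] c [ 8.  -0.5] wh [169.  120.4] ang 1.8 z [176.6 228.3 243. ]
tall [269, 384, 49, 16, 164] c [ 56.4 211.8] wh [95.1 22. ] ang 82.9 z [667.5 689.5 698.9]
```

View pics/crop0.png

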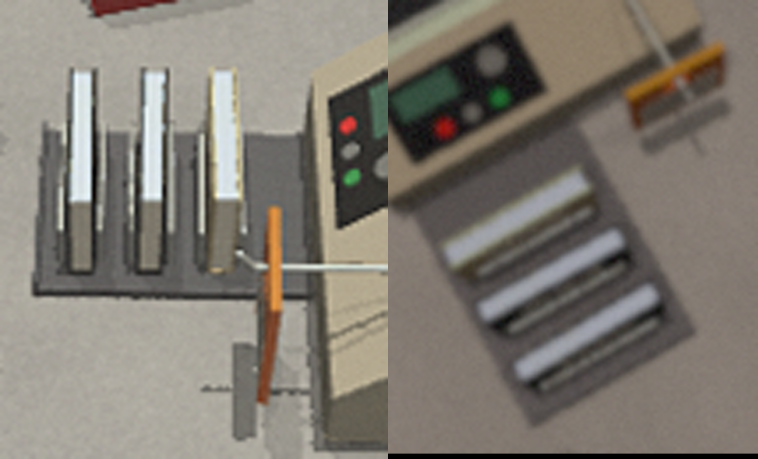

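The crop settles it. The two outer reports, scene (312,172) and (333,172), have black covers. The one next to the machine, scene (352,172), is beige and stays. Two views agree on near black (409,265.5), middle black (464.5,298.6), tops at z≈120, yaw 28.4°. Next I turn, go over the near black report and lower.

Emit:
{"method": "send_rows", "body": {
  "targets": [
    {"gripper": -0.05, "z": 1.0, "az": 6.96},
    {"gripper": -0.05, "z": 1.0, "az": 6.96},
    {"gripper": -0.05, "z": 1.0, "az": 6.96},
    {"gripper": -0.05, "z": 1.0, "az": 6.96},
    {"gripper": -0.05, "z": 1.0, "az": 6.96}
  ]
}}

```text
$.targets[0]: bad value
```

Emit:
{"method": "send_rows", "body": {
  "targets": [
    {"gripper": -0.05, "z": 1.0, "az": 6.96},
    {"gripper": -0.05, "z": 1.0, "az": 6.96},
    {"gripper": -0.05, "x": 3.6, "y": -0.61},
    {"gripper": -0.05, "x": 3.6, "y": -0.61},
    {"gripper": -0.05, "x": 3.6, "y": -0.61}
  ]
}}

```text
$.targets[0]: bad value
```

Emit:
{"method": "send_rows", "body": {
  "targets": [
    {"gripper": -0.05, "x": 3.6, "y": -0.61},
    {"gripper": -0.05, "x": 3.6, "y": -0.61},
    {"gripper": -0.05, "x": 3.6, "y": -0.61},
    {"gripper": -0.05, "x": 3.6, "y": -0.61},
    {"gripper": -0.05, "x": 3.6, "y": -0.61}
  ]
}}

```text
$.targets[0]: bad value
```

Emit:
{"method": "send_rows", "body": {
  "targets": [
    {"gripper": -0.05, "x": 3.6, "y": -0.61},
    {"gripper": -0.05, "x": 3.6, "y": -0.61},
    {"gripper": -0.05, "x": 3.45, "y": -0.61},
    {"gripper": -0.05},
    {"gripper": -0.05}
  ]
}}

```text
$.targets[0]: bad value
```

```bash
cat >> h.py <<'E'
def st():
    s=arm.read_state();r=R.from_quat(s['ee_rot']).as_matrix()
    print('t',round(s['clock'],2),'pos',np.round(s['position'],1),'yaw',round(np.degrees(np.arctan2(r[1,0],r[0,0])),2),'zax',np.round(r[:,2],3),'w',round(s['gripper_width'],1),'F',np.round(s['contact_force'],1),'g',round(s['grasp_force'],1),'q6',round(s['joints'][5],2))
    return s,r
def to(p,s,r): print('to',p,'tool cm',np.round(r.T@(np.array(p)-s['position'])/10,2))
E
python3 - <<'E'
from h import *
s,r=st();to([409,265.5,80],s,r)
im,d=arm.get_image('wrist');cv2.imwrite('pics/w1.png',im[...,::-1])
E
```

```text
t 0.9 pos [139.9 609.1 231.3] yaw -12.94 zax [-0.  0. -1.] w 85.5 F [ 0.2 -0.7 -0.4] g 0.0 q6 -0.26
to [409, 265.5, 80] tool cm [33.92 27.47 15.13]
```

View pics/w1.png

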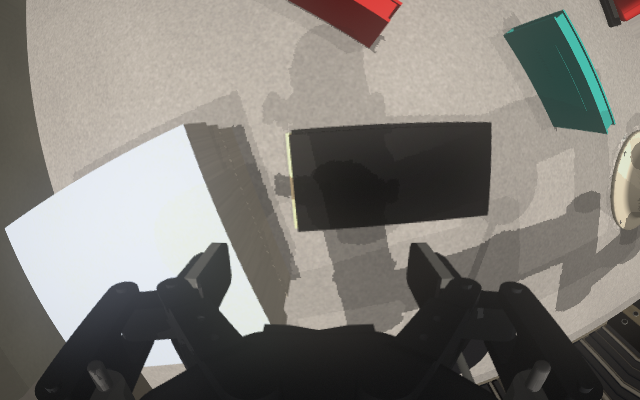

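The view shows I'm beside a tall white box (wrist picture, left) with a flat black folder ahead at (390,175). The rows were refused because every key is required. I'll send full rows, and turn without lowering here.

Emit:
{"method": "send_rows", "body": {
  "targets": [
    {"gripper": -0.05, "x": 0, "y": 0, "z": 0, "ax": 0, "ay": 0, "az": 6.96},
    {"gripper": -0.05, "x": 0, "y": 0, "z": 0, "ax": 0, "ay": 0, "az": 6.96},
    {"gripper": -0.05, "x": 0, "y": 0, "z": 0, "ax": 0, "ay": 0, "az": 6.96},
    {"gripper": -0.05, "x": 0, "y": 0, "z": 0, "ax": 0, "ay": 0, "az": 6.96},
    {"gripper": -0.05, "x": 0, "y": 0, "z": 0, "ax": 0, "ay": 0, "az": 6.96}
  ]
}}

```text
clock: 1.37
position: [139.9, 609.1, 231.3]
ee_rot: [0.913, -0.407, 0.0, 0.0]
contact_force: [1.3, -0.2, 0.5]
gripper_width: 44.7
grasp_force: 0.0
```

Emit:
{"method": "send_rows", "body": {
  "targets": [
    {"gripper": -0.05, "x": 0, "y": 0, "z": 0, "ax": 0, "ay": 0, "az": 6.96},
    {"gripper": -0.05, "x": 0, "y": 0, "z": 0, "ax": 0, "ay": 0, "az": 6.96},
    {"gripper": -0.05, "x": 3.6, "y": -0.61, "z": 0, "ax": 0, "ay": 0, "az": 0},
    {"gripper": -0.05, "x": 3.6, "y": -0.61, "z": 0, "ax": 0, "ay": 0, "az": 0},
    {"gripper": -0.05, "x": 3.6, "y": -0.61, "z": 0, "ax": 0, "ay": 0, "az": 0}
  ]
}}

```text
clock: 1.78
position: [207.6, 521.9, 231.0]
ee_rot: [0.859, -0.512, 0.0, 0.0]
contact_force: [0.4, 0.5, 0.5]
gripper_width: 45.3
grasp_force: 0.0
```

Emit:
{"method": "send_rows", "body": {
  "targets": [
    {"gripper": -0.05, "x": 3.6, "y": -0.61, "z": 0, "ax": 0, "ay": 0, "az": 0},
    {"gripper": -0.05, "x": 3.6, "y": -0.61, "z": 0, "ax": 0, "ay": 0, "az": 0},
    {"gripper": -0.05, "x": 3.6, "y": -0.61, "z": 0, "ax": 0, "ay": 0, "az": 0},
    {"gripper": -0.05, "x": 3.6, "y": -0.61, "z": 1, "ax": 0, "ay": 0, "az": 0},
    {"gripper": -0.05, "x": 3.6, "y": -0.61, "z": 1, "ax": 0, "ay": 0, "az": 0}
  ]
}}

```text
clock: 2.2
position: [320.5, 377.8, 212.0]
ee_rot: [0.859, -0.512, -0.0, -0.001]
contact_force: [0.3, -0.1, -1.3]
gripper_width: 44.7
grasp_force: 0.0
```

Emit:
{"method": "send_rows", "body": {
  "targets": [
    {"gripper": -0.05, "x": 3.6, "y": -0.61, "z": 1.5, "ax": 0, "ay": 0, "az": 0},
    {"gripper": -0.05, "x": 3.6, "y": -0.61, "z": 1.5, "ax": 0, "ay": 0, "az": 0},
    {"gripper": -0.05, "x": 3.45, "y": -0.61, "z": 1.5, "ax": 0, "ay": 0, "az": 0},
    {"gripper": -0.05, "x": 0, "y": 0, "z": 0, "ax": 0, "ay": 0, "az": 0},
    {"gripper": -0.05, "x": 0, "y": 0, "z": 0, "ax": 0, "ay": 0, "az": 0}
  ]
}}

```text
clock: 2.62
position: [386.9, 291.9, 165.6]
ee_rot: [0.858, -0.514, -0.0, 0.001]
contact_force: [-0.1, 1.5, 0.3]
gripper_width: 44.8
grasp_force: 0.0
```

Run:
```python
from h import *
s,r=st();to([409,265.5,80],s,r)
im,d=arm.get_image('wrist');cv2.imwrite('pics/w2.png',im[...,::-1])
```

```text
t 2.62 pos [386.9 291.9 165.6] yaw -61.86 zax [-0.001 -0.002 -1.   ] w 44.8 F [-0.1  1.5  0.3] g 0.0 q6 -0.49
to [409, 265.5, 80] tool cm [ 3.36 -0.72  8.57]
```

View pics/w2.png

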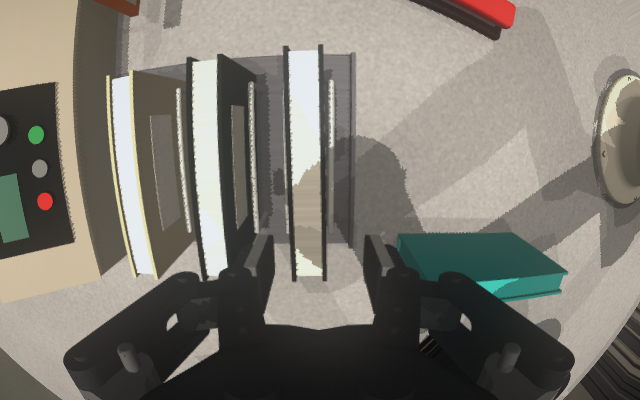

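The wrist view shows the black near report at (305,165) between the fingers, the middle black at (205,165) and the beige at (135,175). I'll finish the approach, lower and grip.

Emit:
{"method": "send_rows", "body": {
  "targets": [
    {"gripper": -0.05, "x": 1.7, "y": -0.36, "z": 0, "ax": 0, "ay": 0, "az": 0},
    {"gripper": -0.05, "x": 1.66, "y": -0.36, "z": 0, "ax": 0, "ay": 0, "az": 0},
    {"gripper": -0.05, "x": 0, "y": 0, "z": 2, "ax": 0, "ay": 0, "az": 0},
    {"gripper": -0.05, "x": 0, "y": 0, "z": 2, "ax": 0, "ay": 0, "az": 0},
    {"gripper": -0.05, "x": 0, "y": 0, "z": 2, "ax": 0, "ay": 0, "az": 0}
  ]
}}

```text
clock: 3.08
position: [408.8, 269.5, 106.9]
ee_rot: [0.859, -0.512, 0.0, -0.002]
contact_force: [0.3, -0.3, 0.2]
gripper_width: 44.8
grasp_force: 0.0
```

Emit:
{"method": "send_rows", "body": {
  "targets": [
    {"gripper": -0.05, "x": 0, "y": 0, "z": 1.5, "ax": 0, "ay": 0, "az": 0},
    {"gripper": -0.05, "x": 0, "y": 0, "z": 1, "ax": 0, "ay": 0, "az": 0},
    {"gripper": 1, "x": 0, "y": 0, "z": 0, "ax": 0, "ay": 0, "az": 0},
    {"gripper": 1, "x": 0, "y": 0, "z": 0, "ax": 0, "ay": 0, "az": 0},
    {"gripper": 1, "x": 0, "y": 0, "z": 0, "ax": 0, "ay": 0, "az": 0}
  ]
}}

```text
clock: 3.5
position: [408.5, 268.7, 82.0]
ee_rot: [0.859, -0.512, 0.0, -0.001]
contact_force: [-0.1, -0.6, -3.6]
gripper_width: 22.8
grasp_force: 60.0
```

Emit:
{"method": "send_rows", "body": {
  "targets": [
    {"gripper": 1, "x": 0, "y": 0, "z": 0, "ax": 0, "ay": 0, "az": 0},
    {"gripper": 1, "x": 0, "y": 0, "z": 0, "ax": 0, "ay": 0, "az": 0},
    {"gripper": 1, "x": 0, "y": 0, "z": -1, "ax": 0, "ay": 0, "az": 0},
    {"gripper": 1, "x": 0, "y": 0, "z": -1, "ax": 0, "ay": 0, "az": 0},
    {"gripper": 1, "x": 0, "y": 0, "z": 0, "ax": 0, "ay": 0, "az": 0}
  ]
}}

```text
clock: 3.92
position: [409.5, 268.7, 103.3]
ee_rot: [0.859, -0.512, 0.001, -0.002]
contact_force: [0.2, 0.7, -3.4]
gripper_width: 23.3
grasp_force: 60.2
```

Run:
```python
from h import *
st()
```

```text
t 3.92 pos [409.5 268.7 103.3] yaw -61.63 zax [ 0.003  0.003 -1.   ] w 23.3 F [ 0.2  0.7 -3.4] g 60.2 q6 -0.42
```

Firm grip: 23 mm opening, 60 N, the spine 70 mm below the TCP. I'll lift, carry to tote y=+95 mm (480,-160) and turn 104°.

Emit:
{"method": "send_rows", "body": {
  "targets": [
    {"gripper": 1, "x": 0, "y": 0, "z": -3.5, "ax": 0, "ay": 0, "az": 0},
    {"gripper": 1, "x": 0, "y": 0, "z": -3.5, "ax": 0, "ay": 0, "az": 0},
    {"gripper": 1, "x": 0, "y": 0, "z": -3.5, "ax": 0, "ay": 0, "az": 0},
    {"gripper": 1, "x": 0, "y": 0, "z": -3.5, "ax": 0, "ay": 0, "az": 0},
    {"gripper": 1, "x": 3.43, "y": 1.18, "z": 0, "ax": 0, "ay": 0, "az": 0}
  ]
}}

```text
clock: 4.33
position: [418.6, 238.0, 249.0]
ee_rot: [0.86, -0.51, 0.003, -0.009]
contact_force: [2.6, 0.0, -2.1]
gripper_width: 23.4
grasp_force: 61.7
```

Emit:
{"method": "send_rows", "body": {
  "targets": [
    {"gripper": 1, "x": 3.43, "y": 1.18, "z": 0, "ax": 0, "ay": 0, "az": 0},
    {"gripper": 1, "x": 3.43, "y": 1.18, "z": 0, "ax": 0, "ay": 0, "az": 0},
    {"gripper": 1, "x": 3.43, "y": 1.18, "z": 0, "ax": 0, "ay": 0, "az": 0},
    {"gripper": 1, "x": 3.43, "y": 1.18, "z": 0, "ax": 0, "ay": 0, "az": 0},
    {"gripper": 1, "x": 3.43, "y": 1.18, "z": 0, "ax": 0, "ay": 0, "az": 0}
  ]
}}

```text
clock: 4.75
position: [443.3, 51.2, 241.1]
ee_rot: [0.859, -0.512, -0.0, -0.0]
contact_force: [1.8, 0.2, -2.6]
gripper_width: 23.4
grasp_force: 61.6
```

Emit:
{"method": "send_rows", "body": {
  "targets": [
    {"gripper": 1, "x": 3.43, "y": 1.18, "z": 0, "ax": 0, "ay": 0, "az": 0},
    {"gripper": 1, "x": 3.43, "y": 1.18, "z": 0, "ax": 0, "ay": 0, "az": 0},
    {"gripper": 1, "x": 3.43, "y": 1.18, "z": 0, "ax": 0, "ay": 0, "az": 0},
    {"gripper": 1, "x": 3.43, "y": 1.18, "z": 0, "ax": 0, "ay": 0, "az": 0},
    {"gripper": 1, "x": 3.43, "y": 1.18, "z": 0, "ax": 0, "ay": 0, "az": 0}
  ]
}}

```text
clock: 5.17
position: [472.9, -127.8, 240.9]
ee_rot: [0.859, -0.513, -0.0, -0.0]
contact_force: [1.6, 1.6, -2.1]
gripper_width: 23.3
grasp_force: 61.6
```

Emit:
{"method": "send_rows", "body": {
  "targets": [
    {"gripper": 1, "x": 3.43, "y": 1.18, "z": 0, "ax": 0, "ay": 0, "az": 0},
    {"gripper": 1, "x": 0, "y": 0, "z": 0, "ax": 0, "ay": 0, "az": 6.9},
    {"gripper": 1, "x": 0, "y": 0, "z": 0, "ax": 0, "ay": 0, "az": 6.9},
    {"gripper": 1, "x": 0, "y": 0, "z": 0, "ax": 0, "ay": 0, "az": 6.9},
    {"gripper": 1, "x": 0, "y": 0, "z": 0, "ax": 0, "ay": 0, "az": 6.9}
  ]
}}

```text
clock: 5.58
position: [478.7, -162.2, 240.5]
ee_rot: [0.709, -0.705, -0.001, 0.0]
contact_force: [-0.2, -0.3, -2.8]
gripper_width: 23.6
grasp_force: 61.6
```

Emit:
{"method": "send_rows", "body": {
  "targets": [
    {"gripper": 1, "x": 0, "y": 0, "z": 0, "ax": 0, "ay": 0, "az": 6.9},
    {"gripper": 1, "x": 0, "y": 0, "z": 0, "ax": 0, "ay": 0, "az": 6.9},
    {"gripper": 1, "x": 0, "y": 0, "z": 0, "ax": 0, "ay": 0, "az": 6.9},
    {"gripper": 1, "x": 0, "y": 0, "z": 0, "ax": 0, "ay": 0, "az": 6.9},
    {"gripper": 1, "x": 0, "y": 0, "z": 0, "ax": 0, "ay": 0, "az": 6.9}
  ]
}}

```text
clock: 6.0
position: [478.8, -161.7, 240.6]
ee_rot: [-0.469, 0.883, 0.0, -0.0]
contact_force: [-0.3, 0.5, -3.5]
gripper_width: 23.4
grasp_force: 61.6
```

Emit:
{"method": "send_rows", "body": {
  "targets": [
    {"gripper": 1, "x": 0, "y": 0, "z": 0, "ax": 0, "ay": 0, "az": 6.9},
    {"gripper": 1, "x": 0, "y": 0, "z": 0, "ax": 0, "ay": 0, "az": 6.9},
    {"gripper": 1, "x": 0, "y": 0, "z": 0, "ax": 0, "ay": 0, "az": 6.9},
    {"gripper": 1, "x": 0, "y": 0, "z": 0, "ax": 0, "ay": 0, "az": 6.9},
    {"gripper": 1, "x": 0, "y": 0, "z": 0, "ax": 0, "ay": 0, "az": 6.9}
  ]
}}

```text
clock: 6.42
position: [478.8, -161.7, 240.6]
ee_rot: [-0.185, 0.983, 0.0, -0.0]
contact_force: [-0.1, -0.1, -3.1]
gripper_width: 23.3
grasp_force: 61.6
```

Emit:
{"method": "send_rows", "body": {
  "targets": [
    {"gripper": 1, "x": 0, "y": 0, "z": 0, "ax": 0, "ay": 0, "az": 6.9},
    {"gripper": 1, "x": 0, "y": 0, "z": 0, "ax": 0, "ay": 0, "az": 0},
    {"gripper": 1, "x": 0, "y": 0, "z": 0, "ax": 0, "ay": 0, "az": 0},
    {"gripper": 1, "x": 0, "y": 0, "z": 0, "ax": 0, "ay": 0, "az": 0},
    {"gripper": 1, "x": 0, "y": 0, "z": 0, "ax": 0, "ay": 0, "az": 0}
  ]
}}

```text
clock: 6.83
position: [479.2, -161.8, 241.2]
ee_rot: [-0.13, 0.992, 0.0, -0.0]
contact_force: [0.0, 1.2, -2.9]
gripper_width: 23.2
grasp_force: 61.5
```

Run:
```python
from h import *
s,r=st();to([480.5,-160.3,76],s,r)
im,d=arm.get_image('wrist');cv2.imwrite('pics/w3.png',im[...,::-1])
im,d=arm.get_image('scene');P=pts('scene',d,arm.camera_model('scene'));m=(P[...,2]>112)&(P[...,2]<124);m[:,:170]=0;m[:240]=0;m[:,310:]=0
print(cv2.minAreaRect(P[m][:,:2].astype(np.float32)))
```

```text
t 6.83 pos [ 479.2 -161.8  241.2] yaw -165.07 zax [-0.  0. -1.] w 23.2 F [ 0.   1.2 -2.9] g 61.5 q6 -1.31
to [480.5, -160.3, 76] tool cm [-0.17  0.11 16.52]
((504.6114501953125, -252.2110595703125), (217.7900390625, 319.22021484375), 14.616872787475586)
```

View pics/w3.png

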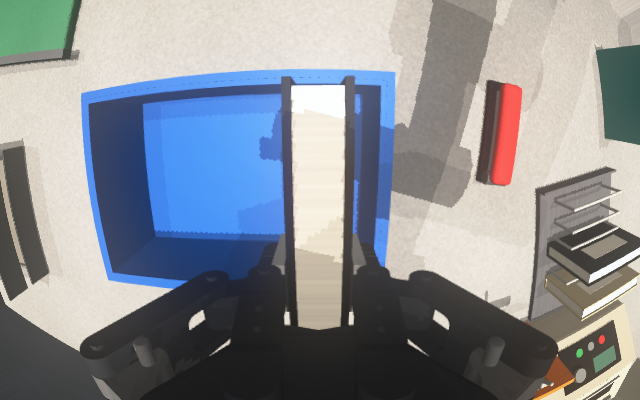

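The wrist view shows the report (320,200) over the tote's near end, parallel to the end wall. I'll lower it to the floor.

Emit:
{"method": "send_rows", "body": {
  "targets": [
    {"gripper": 1, "x": -0.17, "y": 0.11, "z": 3, "ax": 0, "ay": 0, "az": 0},
    {"gripper": 1, "x": 0, "y": 0, "z": 3, "ax": 0, "ay": 0, "az": 0},
    {"gripper": 1, "x": 0, "y": 0, "z": 3, "ax": 0, "ay": 0, "az": 0},
    {"gripper": 1, "x": 0, "y": 0, "z": 3, "ax": 0, "ay": 0, "az": 0},
    {"gripper": 1, "x": 0, "y": 0, "z": 2, "ax": 0, "ay": 0, "az": 0}
  ]
}}

```text
clock: 7.35
position: [479.3, -160.2, 98.8]
ee_rot: [-0.129, 0.992, 0.0, -0.002]
contact_force: [-0.1, 0.4, -3.4]
gripper_width: 23.1
grasp_force: 61.4
```

Emit:
{"method": "send_rows", "body": {
  "targets": [
    {"gripper": 1, "x": 0, "y": 0, "z": 1, "ax": 0, "ay": 0, "az": 0},
    {"gripper": 1, "x": 0, "y": 0, "z": 0.8, "ax": 0, "ay": 0, "az": 0},
    {"gripper": 1, "x": 0, "y": 0, "z": 0.3, "ax": 0, "ay": 0, "az": 0},
    {"gripper": 1, "x": 0, "y": 0, "z": 0, "ax": 0, "ay": 0, "az": 0},
    {"gripper": 1, "x": 0, "y": 0, "z": 0, "ax": 0, "ay": 0, "az": 0}
  ]
}}

```text
clock: 7.77
position: [481.8, -160.5, 81.4]
ee_rot: [-0.129, 0.992, -0.0, 0.001]
contact_force: [0.4, 0.9, -2.3]
gripper_width: 23.7
grasp_force: 61.4
```

Emit:
{"method": "send_rows", "body": {
  "targets": [
    {"gripper": 1, "x": 0, "y": 0, "z": 0.1, "ax": 0, "ay": 0, "az": 0},
    {"gripper": 1, "x": 0, "y": 0, "z": 0, "ax": 0, "ay": 0, "az": 0}
  ]
}}

```text
clock: 7.93
position: [481.3, -160.4, 80.2]
ee_rot: [-0.129, 0.992, -0.0, 0.001]
contact_force: [-0.9, 0.1, -3.5]
gripper_width: 23.2
grasp_force: 61.4
```

Emit:
{"method": "send_rows", "body": {
  "targets": [
    {"gripper": 1, "x": 0, "y": 0, "z": 0.3, "ax": 0, "ay": 0, "az": 0},
    {"gripper": 1, "x": 0, "y": 0, "z": 0.15, "ax": 0, "ay": 0, "az": 0},
    {"gripper": 1, "x": 0, "y": 0, "z": 0, "ax": 0, "ay": 0, "az": 0}
  ]
}}

```text
clock: 8.18
position: [480.6, -160.4, 74.7]
ee_rot: [-0.129, 0.992, -0.0, 0.0]
contact_force: [0.1, -0.0, -3.5]
gripper_width: 23.2
grasp_force: 61.5
```

Emit:
{"method": "send_rows", "body": {
  "targets": [
    {"gripper": 1, "x": 0, "y": 0, "z": 0.1, "ax": 0, "ay": 0, "az": 0},
    {"gripper": 1, "x": 0, "y": 0, "z": 0, "ax": 0, "ay": 0, "az": 0}
  ]
}}

```text
clock: 8.35
position: [480.7, -160.5, 74.6]
ee_rot: [-0.129, 0.992, -0.0, 0.0]
contact_force: [-1.4, 0.5, 3.3]
gripper_width: 23.4
grasp_force: 62.3
```

The floor takes the weight (force went from −3.5 to +3.3 N). Release slightly and rise.

Emit:
{"method": "send_rows", "body": {
  "targets": [
    {"gripper": 0.2, "x": 0, "y": 0, "z": 0, "ax": 0, "ay": 0, "az": 0},
    {"gripper": 0.1, "x": 0, "y": 0, "z": 0, "ax": 0, "ay": 0, "az": 0},
    {"gripper": 0.1, "x": 0, "y": 0, "z": 0, "ax": 0, "ay": 0, "az": 0},
    {"gripper": 0.1, "x": 0, "y": 0, "z": -1.5, "ax": 0, "ay": 0, "az": 0},
    {"gripper": 0.1, "x": 0, "y": 0, "z": -3, "ax": 0, "ay": 0, "az": 0}
  ]
}}

```text
clock: 8.77
position: [478.2, -160.1, 116.1]
ee_rot: [-0.129, 0.992, 0.001, -0.004]
contact_force: [1.0, 0.1, -0.2]
gripper_width: 38.5
grasp_force: 0.0
```

Emit:
{"method": "send_rows", "body": {
  "targets": [
    {"gripper": -0.05, "x": 0, "y": 0, "z": -4, "ax": 0, "ay": 0, "az": 0},
    {"gripper": -0.05, "x": 0, "y": 0, "z": -4, "ax": 0, "ay": 0, "az": 0},
    {"gripper": -0.05, "x": 0, "y": 0, "z": 0, "ax": 0, "ay": 0, "az": -6.9},
    {"gripper": -0.05, "x": 0, "y": 0, "z": 0, "ax": 0, "ay": 0, "az": -6.9},
    {"gripper": -0.05, "x": 0, "y": 0, "z": 0, "ax": 0, "ay": 0, "az": -6.9}
  ]
}}

```text
clock: 9.18
position: [481.1, -160.3, 199.9]
ee_rot: [-0.308, 0.951, -0.0, 0.001]
contact_force: [-1.2, 0.7, -0.8]
gripper_width: 44.8
grasp_force: 0.0
```

Emit:
{"method": "send_rows", "body": {
  "targets": [
    {"gripper": -0.05, "x": 0, "y": 0, "z": 0, "ax": 0, "ay": 0, "az": -6.9},
    {"gripper": -0.05, "x": 0, "y": 0, "z": 0, "ax": 0, "ay": 0, "az": -6.9},
    {"gripper": -0.05, "x": 0, "y": 0, "z": 0, "ax": 0, "ay": 0, "az": -6.9},
    {"gripper": -0.05, "x": 0, "y": 0, "z": 0, "ax": 0, "ay": 0, "az": -6.9},
    {"gripper": -0.05, "x": 0, "y": 0, "z": 0, "ax": 0, "ay": 0, "az": -6.9}
  ]
}}

```text
clock: 9.6
position: [480.8, -160.4, 198.8]
ee_rot: [-0.576, 0.817, -0.0, 0.0]
contact_force: [-0.5, -0.5, -0.8]
gripper_width: 45.0
grasp_force: 0.0
```

Emit:
{"method": "send_rows", "body": {
  "targets": [
    {"gripper": -0.05, "x": 0, "y": 0, "z": 0, "ax": 0, "ay": 0, "az": -6.9},
    {"gripper": -0.05, "x": 0, "y": 0, "z": 0, "ax": 0, "ay": 0, "az": -6.9},
    {"gripper": -0.05, "x": 0, "y": 0, "z": 0, "ax": 0, "ay": 0, "az": -6.9},
    {"gripper": -0.05, "x": 0, "y": 0, "z": 0, "ax": 0, "ay": 0, "az": -6.9},
    {"gripper": -0.05, "x": 0, "y": 0, "z": 0, "ax": 0, "ay": 0, "az": -6.9}
  ]
}}

```text
clock: 10.02
position: [480.8, -160.4, 198.8]
ee_rot: [0.793, -0.61, 0.0, -0.0]
contact_force: [-0.8, -1.2, 0.1]
gripper_width: 45.1
grasp_force: 0.0
```

Emit:
{"method": "send_rows", "body": {
  "targets": [
    {"gripper": -0.05, "x": 0, "y": 0, "z": 0, "ax": 0, "ay": 0, "az": -6.9},
    {"gripper": -0.05, "x": 0, "y": 0, "z": 0, "ax": 0, "ay": 0, "az": -6.9},
    {"gripper": -0.05, "x": 0, "y": 0, "z": 0, "ax": 0, "ay": 0, "az": 0},
    {"gripper": -0.05, "x": 0, "y": 0, "z": 0, "ax": 0, "ay": 0, "az": 0}
  ]
}}

```text
clock: 10.35
position: [480.7, -160.4, 198.8]
ee_rot: [0.858, -0.514, 0.0, -0.0]
contact_force: [0.3, -0.1, -0.8]
gripper_width: 45.1
grasp_force: 0.0
```

Run:
```python
from h import *
s,r=st();to([464.5,298.6,80],s,r)
```

```text
t 10.35 pos [ 480.7 -160.4  198.8] yaw -61.83 zax [ 0. -0. -1.] w 45.1 F [ 0.3 -0.1 -0.8] g 0.0 q6 0.49
to [464.5, 298.6, 80] tool cm [-41.23 -20.23  11.88]
```

Emit:
{"method": "send_rows", "body": {
  "targets": [
    {"gripper": -0.05, "x": -3.436, "y": -1.686, "z": 0, "ax": 0, "ay": 0, "az": 0},
    {"gripper": -0.05, "x": -3.436, "y": -1.686, "z": 0, "ax": 0, "ay": 0, "az": 0},
    {"gripper": -0.05, "x": -3.436, "y": -1.686, "z": 0, "ax": 0, "ay": 0, "az": 0},
    {"gripper": -0.05, "x": -3.436, "y": -1.686, "z": 0, "ax": 0, "ay": 0, "az": 0},
    {"gripper": -0.05, "x": -3.436, "y": -1.686, "z": 0, "ax": 0, "ay": 0, "az": 0}
  ]
}}

```text
clock: 10.77
position: [473.0, 32.5, 199.1]
ee_rot: [0.858, -0.514, 0.0, -0.0]
contact_force: [1.1, -1.0, -0.3]
gripper_width: 44.9
grasp_force: 0.0
```

Emit:
{"method": "send_rows", "body": {
  "targets": [
    {"gripper": -0.05, "x": -3.436, "y": -1.686, "z": 0, "ax": 0, "ay": 0, "az": 0},
    {"gripper": -0.05, "x": -3.436, "y": -1.686, "z": 0, "ax": 0, "ay": 0, "az": 0},
    {"gripper": -0.05, "x": -3.436, "y": -1.686, "z": 0, "ax": 0, "ay": 0, "az": 0},
    {"gripper": -0.05, "x": -3.436, "y": -1.686, "z": 0, "ax": 0, "ay": 0, "az": 0},
    {"gripper": -0.05, "x": -3.436, "y": -1.686, "z": 0, "ax": 0, "ay": 0, "az": 0}
  ]
}}

```text
clock: 11.18
position: [465.5, 224.1, 199.1]
ee_rot: [0.858, -0.514, 0.0, -0.0]
contact_force: [0.6, -0.5, 0.7]
gripper_width: 44.8
grasp_force: 0.0
```

Emit:
{"method": "send_rows", "body": {
  "targets": [
    {"gripper": -0.05, "x": -3.436, "y": -1.686, "z": 0, "ax": 0, "ay": 0, "az": 0},
    {"gripper": -0.05, "x": -3.436, "y": -1.686, "z": 0, "ax": 0, "ay": 0, "az": 0},
    {"gripper": -0.05, "x": 0, "y": 0, "z": 2.0, "ax": 0, "ay": 0, "az": 0},
    {"gripper": -0.05, "x": 0, "y": 0, "z": 2.0, "ax": 0, "ay": 0, "az": 0},
    {"gripper": -0.05, "x": 0, "y": 0, "z": 0, "ax": 0, "ay": 0, "az": 0}
  ]
}}

```text
clock: 11.6
position: [460.7, 297.6, 154.7]
ee_rot: [0.858, -0.513, -0.001, 0.004]
contact_force: [-0.5, -0.8, -0.8]
gripper_width: 44.5
grasp_force: 0.0
```

Run:
```python
from h import *
s,r=st();to([464.5,298.6,80],s,r)
im,d=arm.get_image('wrist');cv2.imwrite('pics/w4.png',im[...,::-1])
```

```text
t 11.6 pos [460.7 297.6 154.7] yaw -61.79 zax [-0.007 -0.005 -1.   ] w 44.5 F [-0.5 -0.8 -0.8] g 0.0 q6 -0.37
to [464.5, 298.6, 80] tool cm [ 0.09 -0.45  7.47]
```

View pics/w4.png

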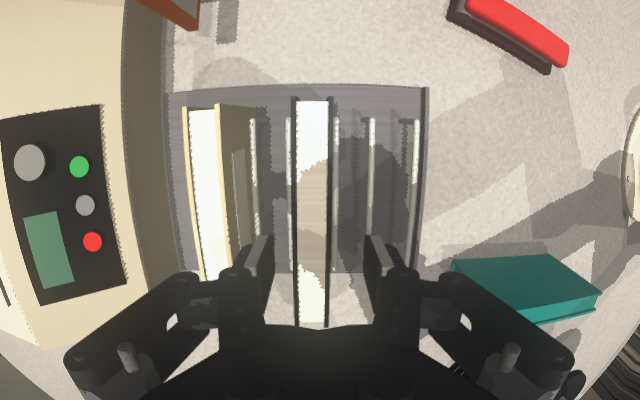

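The wrist view shows the remaining black report (312,200) centred between the pads, with the beige one (215,190) clear of the left finger. Lower, grip and lift.

Emit:
{"method": "send_rows", "body": {
  "targets": [
    {"gripper": -0.05, "x": 0, "y": 0, "z": 2, "ax": 0, "ay": 0, "az": 0},
    {"gripper": -0.05, "x": 0, "y": 0, "z": 2, "ax": 0, "ay": 0, "az": 0},
    {"gripper": -0.05, "x": 0, "y": 0, "z": 2, "ax": 0, "ay": 0, "az": 0},
    {"gripper": -0.05, "x": 0, "y": 0, "z": 1.8, "ax": 0, "ay": 0, "az": 0},
    {"gripper": -0.05, "x": 0, "y": 0, "z": 0, "ax": 0, "ay": 0, "az": 0}
  ]
}}

```text
clock: 12.07
position: [462.0, 296.9, 78.8]
ee_rot: [0.858, -0.514, -0.001, 0.002]
contact_force: [-0.0, -1.1, 1.2]
gripper_width: 44.9
grasp_force: 0.0
```

Emit:
{"method": "send_rows", "body": {
  "targets": [
    {"gripper": 1, "x": 0, "y": 0, "z": 0, "ax": 0, "ay": 0, "az": 0},
    {"gripper": 1, "x": 0, "y": 0, "z": 0, "ax": 0, "ay": 0, "az": 0},
    {"gripper": 1, "x": 0, "y": 0, "z": 0, "ax": 0, "ay": 0, "az": 0},
    {"gripper": 1, "x": 0, "y": 0, "z": 0, "ax": 0, "ay": 0, "az": 0},
    {"gripper": 1, "x": 0, "y": 0, "z": 0, "ax": 0, "ay": 0, "az": 0}
  ]
}}

```text
clock: 12.48
position: [464.1, 299.4, 82.7]
ee_rot: [0.859, -0.512, 0.001, -0.002]
contact_force: [-0.2, -0.1, 5.8]
gripper_width: 23.4
grasp_force: 59.8
```

Emit:
{"method": "send_rows", "body": {
  "targets": [
    {"gripper": 1, "x": 0, "y": 0, "z": -1, "ax": 0, "ay": 0, "az": 0},
    {"gripper": 1, "x": 0, "y": 0, "z": -2, "ax": 0, "ay": 0, "az": 0},
    {"gripper": 1, "x": 0, "y": 0, "z": -3, "ax": 0, "ay": 0, "az": 0},
    {"gripper": 1, "x": 0, "y": 0, "z": -3, "ax": 0, "ay": 0, "az": 0},
    {"gripper": 1, "x": 0, "y": 0, "z": -3, "ax": 0, "ay": 0, "az": 0}
  ]
}}

```text
clock: 12.9
position: [462.0, 297.9, 201.8]
ee_rot: [0.859, -0.513, -0.001, 0.001]
contact_force: [-0.1, 0.1, -2.8]
gripper_width: 23.0
grasp_force: 60.1
```

Emit:
{"method": "send_rows", "body": {
  "targets": [
    {"gripper": 1, "x": 0, "y": 0, "z": -3, "ax": 0, "ay": 0, "az": 0},
    {"gripper": 1, "x": 0, "y": 0, "z": -1.5, "ax": 0, "ay": 0, "az": 0},
    {"gripper": 1, "x": 0, "y": 0, "z": 0, "ax": 0, "ay": 0, "az": 0}
  ]
}}

```text
clock: 13.15
position: [464.1, 299.7, 250.3]
ee_rot: [0.859, -0.512, 0.001, -0.004]
contact_force: [-0.2, 0.9, -1.7]
gripper_width: 23.4
grasp_force: 60.3
```

Run:
```python
from h import *
s,r=st();to([495,-215.5,245],s,r)
```

```text
t 13.15 pos [464.1 299.7 250.3] yaw -61.63 zax [ 0.006  0.006 -1.   ] w 23.4 F [-0.2  0.9 -1.7] g 60.3 q6 -0.37
to [495, -215.5, 245] tool cm [46.8  21.76  0.25]
```

Emit:
{"method": "send_rows", "body": {
  "targets": [
    {"gripper": 1, "x": 3.6, "y": 1.674, "z": 0, "ax": 0, "ay": 0, "az": 0},
    {"gripper": 1, "x": 3.6, "y": 1.674, "z": 0, "ax": 0, "ay": 0, "az": 0},
    {"gripper": 1, "x": 3.6, "y": 1.674, "z": 0, "ax": 0, "ay": 0, "az": 0},
    {"gripper": 1, "x": 3.6, "y": 1.674, "z": 0, "ax": 0, "ay": 0, "az": 0},
    {"gripper": 1, "x": 3.6, "y": 1.674, "z": 0, "ax": 0, "ay": 0, "az": 0}
  ]
}}

```text
clock: 13.57
position: [472.9, 98.4, 243.9]
ee_rot: [0.859, -0.512, -0.001, 0.001]
contact_force: [1.6, -0.5, -2.5]
gripper_width: 23.2
grasp_force: 60.1
```

Emit:
{"method": "send_rows", "body": {
  "targets": [
    {"gripper": 1, "x": 3.6, "y": 1.674, "z": 0, "ax": 0, "ay": 0, "az": 0},
    {"gripper": 1, "x": 3.6, "y": 1.674, "z": 0, "ax": 0, "ay": 0, "az": 0},
    {"gripper": 1, "x": 3.6, "y": 1.674, "z": 0, "ax": 0, "ay": 0, "az": 0},
    {"gripper": 1, "x": 3.6, "y": 1.674, "z": 0, "ax": 0, "ay": 0, "az": 0},
    {"gripper": 1, "x": 3.6, "y": 1.674, "z": 0, "ax": 0, "ay": 0, "az": 0}
  ]
}}

```text
clock: 13.98
position: [484.7, -99.4, 244.0]
ee_rot: [0.859, -0.513, -0.002, 0.001]
contact_force: [1.1, 0.6, -2.4]
gripper_width: 23.3
grasp_force: 60.1
```

Emit:
{"method": "send_rows", "body": {
  "targets": [
    {"gripper": 1, "x": 3.6, "y": 1.674, "z": 0, "ax": 0, "ay": 0, "az": 0},
    {"gripper": 1, "x": 3.6, "y": 1.674, "z": 0, "ax": 0, "ay": 0, "az": 0},
    {"gripper": 1, "x": 3.6, "y": 1.674, "z": 0, "ax": 0, "ay": 0, "az": 0},
    {"gripper": 1, "x": 0, "y": 0, "z": 0, "ax": 0, "ay": 0, "az": 6.9},
    {"gripper": 1, "x": 0, "y": 0, "z": 0, "ax": 0, "ay": 0, "az": 6.9}
  ]
}}

```text
clock: 14.4
position: [491.8, -218.5, 243.0]
ee_rot: [0.788, -0.616, -0.003, 0.001]
contact_force: [0.1, 1.4, -2.3]
gripper_width: 23.4
grasp_force: 60.2
```

Emit:
{"method": "send_rows", "body": {
  "targets": [
    {"gripper": 1, "x": 0, "y": 0, "z": 0, "ax": 0, "ay": 0, "az": 6.9},
    {"gripper": 1, "x": 0, "y": 0, "z": 0, "ax": 0, "ay": 0, "az": 6.9},
    {"gripper": 1, "x": 0, "y": 0, "z": 0, "ax": 0, "ay": 0, "az": 6.9},
    {"gripper": 1, "x": 0, "y": 0, "z": 0, "ax": 0, "ay": 0, "az": 6.9},
    {"gripper": 1, "x": 0, "y": 0, "z": 0, "ax": 0, "ay": 0, "az": 6.9}
  ]
}}

```text
clock: 14.82
position: [492.2, -216.1, 243.6]
ee_rot: [-0.571, 0.821, 0.002, -0.001]
contact_force: [0.9, 0.5, -3.3]
gripper_width: 23.3
grasp_force: 60.2
```

Emit:
{"method": "send_rows", "body": {
  "targets": [
    {"gripper": 1, "x": 0, "y": 0, "z": 0, "ax": 0, "ay": 0, "az": 6.9},
    {"gripper": 1, "x": 0, "y": 0, "z": 0, "ax": 0, "ay": 0, "az": 6.9},
    {"gripper": 1, "x": 0, "y": 0, "z": 0, "ax": 0, "ay": 0, "az": 6.9},
    {"gripper": 1, "x": 0, "y": 0, "z": 0, "ax": 0, "ay": 0, "az": 6.9},
    {"gripper": 1, "x": 0, "y": 0, "z": 0, "ax": 0, "ay": 0, "az": 6.9}
  ]
}}

```text
clock: 15.23
position: [492.2, -216.0, 243.5]
ee_rot: [-0.302, 0.953, 0.002, -0.002]
contact_force: [-0.7, 1.3, -1.7]
gripper_width: 23.6
grasp_force: 60.2
```

Emit:
{"method": "send_rows", "body": {
  "targets": [
    {"gripper": 1, "x": 0, "y": 0, "z": 0, "ax": 0, "ay": 0, "az": 6.9},
    {"gripper": 1, "x": 0, "y": 0, "z": 0, "ax": 0, "ay": 0, "az": 6.9},
    {"gripper": 1, "x": 0, "y": 0, "z": 0, "ax": 0, "ay": 0, "az": 6.9},
    {"gripper": 1, "x": 0, "y": 0, "z": 0, "ax": 0, "ay": 0, "az": 0},
    {"gripper": 1, "x": 0, "y": 0, "z": 0, "ax": 0, "ay": 0, "az": 0}
  ]
}}

```text
clock: 15.65
position: [492.6, -216.2, 244.2]
ee_rot: [-0.131, 0.991, 0.001, -0.001]
contact_force: [0.6, 0.7, -2.3]
gripper_width: 23.2
grasp_force: 60.2
```

Run:
```python
from h import *
s,r=st();to([495,-215.5,80],s,r)
im,d=arm.get_image('top');P=pts('top',d,arm.camera_model('top'));z=P[...,2]
# report 1 in tote: points inside the tote frame, light pages
a=np.radians(14.6);q=(P[...,:2]-[504.6,-252.2])@np.array([[np.cos(a),-np.sin(a)],[np.sin(a),np.cos(a)]])
m=(abs(q[...,0])<90)&(abs(q[...,1])<140)&(z>100)&(z<130)
if m.sum(): print('rep1 tote frame',cv2.minAreaRect(q[m].astype(np.float32)))
im,d=arm.get_image('wrist');cv2.imwrite('pics/w5.png',im[...,::-1])
```

```text
t 15.65 pos [ 492.6 -216.2  244.2] yaw -164.99 zax [-0.003  0.001 -1.   ] w 23.2 F [ 0.6  0.7 -2.3] g 60.2 q6 -1.2
to [495, -215.5, 80] tool cm [-0.29 -0.02 16.42]
rep1 tote frame ((-64.38727569580078, 82.6930923461914), (4.190776824951172, 29.119321823120117), 79.43363189697266)
```

View pics/w5.png

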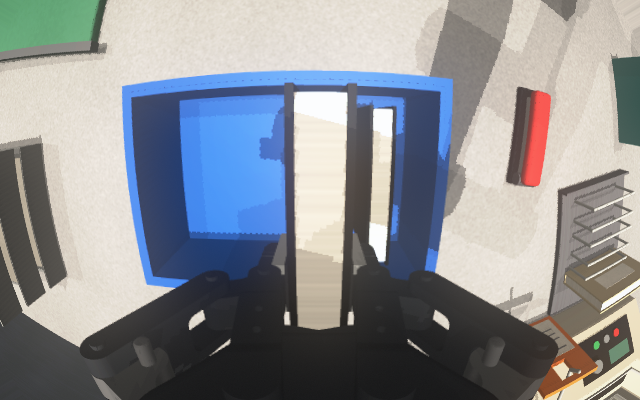

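The wrist view shows report 1 standing upright at (383,185) with clear floor left of the held report (320,200). Lower the second one.

Emit:
{"method": "send_rows", "body": {
  "targets": [
    {"gripper": 1, "x": -0.25, "y": 0, "z": 3, "ax": 0, "ay": 0, "az": 0},
    {"gripper": 1, "x": 0, "y": 0, "z": 3, "ax": 0, "ay": 0, "az": 0},
    {"gripper": 1, "x": 0, "y": 0, "z": 3, "ax": 0, "ay": 0, "az": 0},
    {"gripper": 1, "x": 0, "y": 0, "z": 3, "ax": 0, "ay": 0, "az": 0},
    {"gripper": 1, "x": 0, "y": 0, "z": 2, "ax": 0, "ay": 0, "az": 0}
  ]
}}

```text
clock: 16.17
position: [494.2, -215.6, 102.8]
ee_rot: [-0.13, 0.992, 0.001, -0.002]
contact_force: [-0.3, 0.2, -3.0]
gripper_width: 23.7
grasp_force: 60.2
```

Emit:
{"method": "send_rows", "body": {
  "targets": [
    {"gripper": 1, "x": 0, "y": 0, "z": 1.2, "ax": 0, "ay": 0, "az": 0},
    {"gripper": 1, "x": 0, "y": 0, "z": 1, "ax": 0, "ay": 0, "az": 0},
    {"gripper": 1, "x": 0, "y": 0, "z": 0.2, "ax": 0, "ay": 0, "az": 0},
    {"gripper": 1, "x": 0, "y": 0, "z": 0, "ax": 0, "ay": 0, "az": 0},
    {"gripper": 1, "x": 0, "y": 0, "z": 0, "ax": 0, "ay": 0, "az": 0}
  ]
}}

```text
clock: 16.58
position: [496.8, -216.2, 82.6]
ee_rot: [-0.13, 0.992, -0.0, 0.001]
contact_force: [0.4, 0.3, -2.3]
gripper_width: 23.4
grasp_force: 60.2
```

Emit:
{"method": "send_rows", "body": {
  "targets": [
    {"gripper": 1, "x": 0, "y": 0, "z": 0.2, "ax": 0, "ay": 0, "az": 0},
    {"gripper": 1, "x": 0, "y": 0, "z": 0, "ax": 0, "ay": 0, "az": 0}
  ]
}}

```text
clock: 16.75
position: [496.5, -216.0, 80.6]
ee_rot: [-0.129, 0.992, -0.0, 0.001]
contact_force: [-0.1, -0.1, -2.5]
gripper_width: 23.3
grasp_force: 60.2
```

Emit:
{"method": "send_rows", "body": {
  "targets": [
    {"gripper": 1, "x": 0, "y": 0, "z": 0.3, "ax": 0, "ay": 0, "az": 0},
    {"gripper": 1, "x": 0, "y": 0, "z": 0.1, "ax": 0, "ay": 0, "az": 0},
    {"gripper": 1, "x": 0, "y": 0, "z": 0, "ax": 0, "ay": 0, "az": 0}
  ]
}}

```text
clock: 17.0
position: [496.0, -216.0, 75.7]
ee_rot: [-0.129, 0.992, 0.0, -0.0]
contact_force: [-0.3, -0.2, -2.2]
gripper_width: 23.3
grasp_force: 60.4
```

Emit:
{"method": "send_rows", "body": {
  "targets": [
    {"gripper": 1, "x": 0, "y": 0, "z": 0.1, "ax": 0, "ay": 0, "az": 0},
    {"gripper": 1, "x": 0, "y": 0, "z": 0, "ax": 0, "ay": 0, "az": 0}
  ]
}}

```text
clock: 17.17
position: [496.1, -216.1, 75.7]
ee_rot: [-0.129, 0.992, -0.0, 0.0]
contact_force: [-1.4, 0.8, 4.7]
gripper_width: 23.3
grasp_force: 60.9
```

Set down (force −2.2 → +4.7 N). Release, rise and turn back for the ticket.

Emit:
{"method": "send_rows", "body": {
  "targets": [
    {"gripper": 0.2, "x": 0, "y": 0, "z": 0, "ax": 0, "ay": 0, "az": 0},
    {"gripper": 0.1, "x": 0, "y": 0, "z": 0, "ax": 0, "ay": 0, "az": 0},
    {"gripper": 0.1, "x": 0, "y": 0, "z": 0, "ax": 0, "ay": 0, "az": 0},
    {"gripper": 0.1, "x": 0, "y": 0, "z": -1.5, "ax": 0, "ay": 0, "az": 0},
    {"gripper": 0.1, "x": 0, "y": 0, "z": -3, "ax": 0, "ay": 0, "az": 0}
  ]
}}

```text
clock: 17.58
position: [493.6, -215.5, 116.9]
ee_rot: [-0.129, 0.992, 0.001, -0.004]
contact_force: [0.9, -0.6, -0.1]
gripper_width: 38.4
grasp_force: 0.0
```

Emit:
{"method": "send_rows", "body": {
  "targets": [
    {"gripper": -0.05, "x": 0, "y": 0, "z": -4, "ax": 0, "ay": 0, "az": 0},
    {"gripper": -0.05, "x": 0, "y": 0, "z": -4, "ax": 0, "ay": 0, "az": 0},
    {"gripper": -0.05, "x": 0, "y": 0, "z": -4, "ax": 0, "ay": 0, "az": -6.9},
    {"gripper": -0.05, "x": 0, "y": 0, "z": 0, "ax": 0, "ay": 0, "az": -6.9},
    {"gripper": -0.05, "x": 0, "y": 0, "z": 0, "ax": 0, "ay": 0, "az": -6.9}
  ]
}}

```text
clock: 18.0
position: [497.7, -216.3, 243.4]
ee_rot: [-0.308, 0.951, -0.002, 0.004]
contact_force: [-0.4, 0.6, -1.3]
gripper_width: 44.6
grasp_force: 0.0
```

Emit:
{"method": "send_rows", "body": {
  "targets": [
    {"gripper": -0.05, "x": 0, "y": 0, "z": 0, "ax": 0, "ay": 0, "az": -6.9},
    {"gripper": -0.05, "x": 0, "y": 0, "z": 0, "ax": 0, "ay": 0, "az": -6.9},
    {"gripper": -0.05, "x": 0, "y": 0, "z": 0, "ax": 0, "ay": 0, "az": -6.9},
    {"gripper": -0.05, "x": 0, "y": 0, "z": 0, "ax": 0, "ay": 0, "az": -6.9},
    {"gripper": -0.05, "x": 0, "y": 0, "z": 0, "ax": 0, "ay": 0, "az": -6.9}
  ]
}}

```text
clock: 18.42
position: [496.2, -216.0, 239.8]
ee_rot: [-0.576, 0.817, -0.0, 0.0]
contact_force: [-0.5, -0.6, 0.0]
gripper_width: 45.2
grasp_force: 0.0
```

Emit:
{"method": "send_rows", "body": {
  "targets": [
    {"gripper": -0.05, "x": 0, "y": 0, "z": 0, "ax": 0, "ay": 0, "az": -6.9},
    {"gripper": -0.05, "x": 0, "y": 0, "z": 0, "ax": 0, "ay": 0, "az": -6.9},
    {"gripper": -0.05, "x": 0, "y": 0, "z": 0, "ax": 0, "ay": 0, "az": -6.9},
    {"gripper": -0.05, "x": 0, "y": 0, "z": 0, "ax": 0, "ay": 0, "az": -6.9},
    {"gripper": -0.05, "x": 0, "y": 0, "z": 0, "ax": 0, "ay": 0, "az": -6.9}
  ]
}}

```text
clock: 18.83
position: [496.1, -216.0, 239.7]
ee_rot: [0.793, -0.61, 0.0, -0.0]
contact_force: [0.5, -0.6, -0.1]
gripper_width: 44.6
grasp_force: 0.0
```

Emit:
{"method": "send_rows", "body": {
  "targets": [
    {"gripper": -0.05, "x": 0, "y": 0, "z": 0, "ax": 0, "ay": 0, "az": -6.9},
    {"gripper": -0.05, "x": 0, "y": 0, "z": 0, "ax": 0, "ay": 0, "az": -6.9},
    {"gripper": -0.05, "x": 0, "y": 0, "z": 0, "ax": 0, "ay": 0, "az": 0},
    {"gripper": -0.05, "x": 0, "y": 0, "z": 0, "ax": 0, "ay": 0, "az": 0}
  ]
}}

```text
clock: 19.17
position: [496.1, -216.0, 239.8]
ee_rot: [0.858, -0.514, 0.0, -0.0]
contact_force: [-0.7, 0.2, 0.1]
gripper_width: 44.5
grasp_force: 0.0
```

Run:
```python
from h import *
s,r=st();to([639,125,235],s,r)
```

```text
t 19.17 pos [ 496.1 -216.   239.8] yaw -61.83 zax [ 0.  0. -1.] w 44.5 F [-0.7  0.2  0.1] g 0.0 q6 0.6
to [639, 125, 235] tool cm [-23.31 -28.7    0.48]
```

Emit:
{"method": "send_rows", "body": {
  "targets": [
    {"gripper": -0.05, "x": -2.557, "y": -2.587, "z": 0, "ax": 0, "ay": 0, "az": 0},
    {"gripper": -0.05, "x": -2.557, "y": -2.587, "z": 0, "ax": 0, "ay": 0, "az": 0},
    {"gripper": -0.05, "x": -2.557, "y": -2.587, "z": 0, "ax": 0, "ay": 0, "az": 0},
    {"gripper": -0.05, "x": -2.557, "y": -2.587, "z": 0, "ax": 0, "ay": 0, "az": 0},
    {"gripper": -0.05, "x": -2.557, "y": -2.587, "z": 0, "ax": 0, "ay": 0, "az": 0}
  ]
}}

```text
clock: 19.58
position: [549.5, -40.5, 240.0]
ee_rot: [0.858, -0.514, 0.0, -0.0]
contact_force: [0.8, -0.2, 0.5]
gripper_width: 44.8
grasp_force: 0.0
```

Emit:
{"method": "send_rows", "body": {
  "targets": [
    {"gripper": -0.05, "x": -2.557, "y": -2.587, "z": 0, "ax": 0, "ay": 0, "az": 0},
    {"gripper": -0.05, "x": -2.557, "y": -2.587, "z": 0, "ax": 0, "ay": 0, "az": 0},
    {"gripper": -0.05, "x": -2.557, "y": -2.587, "z": 0, "ax": 0, "ay": 0, "az": 0},
    {"gripper": -0.05, "x": -2.557, "y": -2.587, "z": 0, "ax": 0, "ay": 0, "az": 0},
    {"gripper": -0.05, "x": -2.557, "y": -2.587, "z": 0, "ax": 0, "ay": 0, "az": 0}
  ]
}}

```text
clock: 20.0
position: [602.6, 133.7, 239.9]
ee_rot: [0.858, -0.514, 0.0, -0.0]
contact_force: [0.6, -0.5, 0.4]
gripper_width: 45.2
grasp_force: 0.0
```

Emit:
{"method": "send_rows", "body": {
  "targets": [
    {"gripper": -0.05, "x": -2.557, "y": -2.587, "z": 0, "ax": 0, "ay": 0, "az": 0},
    {"gripper": -0.05, "x": -2.557, "y": -2.587, "z": 0, "ax": 0, "ay": 0, "az": 0},
    {"gripper": -0.05, "x": 0, "y": 0, "z": 0, "ax": 0, "ay": 0, "az": 0},
    {"gripper": -0.05, "x": 0, "y": 0, "z": 0, "ax": 0, "ay": 0, "az": 0},
    {"gripper": -0.05, "x": 0, "y": 0, "z": 0, "ax": 0, "ay": 0, "az": 0}
  ]
}}

```text
clock: 20.42
position: [623.3, 201.2, 239.3]
ee_rot: [0.858, -0.513, -0.0, 0.001]
contact_force: [0.8, -0.3, 0.3]
gripper_width: 44.9
grasp_force: 0.0
```

Run:
```python
from h import *
s,r=st()
cm=arm.camera_model('wrist');im,d=arm.get_image('wrist');cv2.imwrite('pics/w6.png',im[...,::-1])
v,u=np.mgrid[0:400,0:640].astype(float);x=u-cm['cx'];y=v-cm['cy'];rr=np.hypot(x,y)+1e-9;th=rr/cm['fx']
k=np.tan(th)*d/rr;P=np.stack([x*k,y*k,d,np.ones_like(d)],-1)@np.array(cm['cam_to_world']).T;P=P[...,:3]
np.savez('w6.npz',im=im,d=d,P=P)
H=cv2.cvtColor(im,cv2.COLOR_RGB2HSV);o=(cv2.inRange(H,np.array((5,120,60)),np.array((20,255,255)))>0)&(d>0)&(th<1.4)
m=o&(P[...,2]>190)&(P[...,2]<206)&(abs(P[...,0]-639)<90)&(abs(P[...,1]-175)<90)
print(o.sum(),m.sum())
if m.sum()>5:
    p=P[m];print(cv2.minAreaRect(p[:,:2].astype(np.float32)),np.median(p[:,2]),np.argwhere(m).mean(0))
m=o&(abs(P[...,0]-639)<90)&(abs(P[...,1]-175)<90);p=P[m];print('all',cv2.minAreaRect(p[:,:2].astype(np.float32)),np.percentile(p[:,2],[2,50,98]))
```

```text
t 20.42 pos [623.3 201.2 239.3] yaw -61.73 zax [-0.001 -0.001 -1.   ] w 44.9 F [ 0.8 -0.3  0.3] g 0.0 q6 -0.07
2323 2292
((638.9088745117188, 176.18055725097656), (9.14251708984375, 99.94123077392578), 27.37494659423828) 198.72563920611225 [171.16055846 315.43542757]
all ((626.2567138671875, 199.44171142578125), (10.180328369140625, 152.82765197753906), 28.36333465576172) [197.38544701 198.72523245 199.97777403]
```

View pics/w6.png

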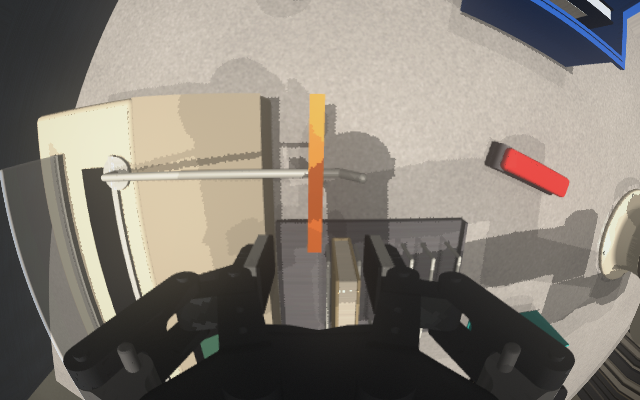

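The wrist view shows the ticket's top edge at (316,172), the rod through it at y≈175, and the hook tip to its right at (362,178). The ticket is at (638.9,176.2), yaw 27.4°, top at 198.7. I'll pinch at the far side (y=-32).

Emit:
{"method": "send_rows", "body": {
  "targets": [
    {"gripper": -0.05, "x": 3.07, "y": -0.08, "z": 0, "ax": 0, "ay": 0, "az": 0},
    {"gripper": -0.05, "x": 3.07, "y": -0.08, "z": 0, "ax": 0, "ay": 0, "az": 0},
    {"gripper": -0.05, "x": 0, "y": 0, "z": 2.1, "ax": 0, "ay": 0, "az": 0},
    {"gripper": -0.05, "x": 0, "y": 0, "z": 0, "ax": 0, "ay": 0, "az": 0},
    {"gripper": -0.05, "x": 0, "y": 0, "z": 2, "ax": 0, "ay": 0, "az": 0}
  ]
}}

```text
clock: 20.88
position: [655.6, 146.7, 202.3]
ee_rot: [0.858, -0.513, 0.002, -0.002]
contact_force: [0.5, 0.1, 1.6]
gripper_width: 44.7
grasp_force: 0.0
```

Emit:
{"method": "send_rows", "body": {
  "targets": [
    {"gripper": -0.05, "x": 0, "y": 0, "z": 2, "ax": 0, "ay": 0, "az": 0},
    {"gripper": -0.05, "x": 0, "y": 0, "z": 2, "ax": 0, "ay": 0, "az": 0},
    {"gripper": -0.05, "x": 0, "y": 0, "z": 0, "ax": 0, "ay": 0, "az": 0},
    {"gripper": -0.05, "x": 0, "y": 0, "z": 0, "ax": 0, "ay": 0, "az": 0}
  ]
}}

```text
clock: 21.22
position: [653.5, 147.6, 158.7]
ee_rot: [0.859, -0.513, -0.0, 0.001]
contact_force: [0.4, 0.5, 0.7]
gripper_width: 44.8
grasp_force: 0.0
```

Run:
```python
from h import *
s,r=st();to([653.9,147.9,156],s,r)
```

```text
t 21.22 pos [653.5 147.6 158.7] yaw -61.68 zax [-0.002 -0.001 -1.   ] w 44.8 F [0.4 0.5 0.7] g 0.0 q6 0.03
to [653.9, 147.9, 156] tool cm [-0.01 -0.05  0.27]
```

Emit:
{"method": "send_rows", "body": {
  "targets": [
    {"gripper": 1, "x": 0, "y": 0, "z": 0.2, "ax": 0, "ay": 0, "az": 0},
    {"gripper": 1, "x": 0, "y": 0, "z": 0, "ax": 0, "ay": 0, "az": 0},
    {"gripper": 1, "x": 0, "y": 0, "z": 0, "ax": 0, "ay": 0, "az": 0},
    {"gripper": 1, "x": 0, "y": 0, "z": 0, "ax": 0, "ay": 0, "az": 0},
    {"gripper": 1, "x": 0, "y": 0, "z": 0, "ax": 0, "ay": 0, "az": 0}
  ]
}}

```text
clock: 21.63
position: [654.8, 148.4, 158.4]
ee_rot: [0.859, -0.512, 0.001, -0.001]
contact_force: [-1.0, 0.5, 3.5]
gripper_width: 8.6
grasp_force: 59.4
```

Run:
```python
from h import *
s,r=st()
```

```text
t 21.63 pos [654.8 148.4 158.4] yaw -61.64 zax [ 0.002  0.001 -1.   ] w 8.6 F [-1.   0.5  3.5] g 59.4 q6 0.03
```

Emit:
{"method": "send_rows", "body": {
  "targets": [
    {"gripper": 1, "x": 0, "y": 0, "z": -0.8, "ax": 0, "ay": 0, "az": 0},
    {"gripper": 1, "x": 0, "y": 0, "z": -0.8, "ax": 0, "ay": 0, "az": 0},
    {"gripper": 1, "x": 0, "y": 0, "z": -0.6, "ax": 0, "ay": 0, "az": 0},
    {"gripper": 1, "x": 0, "y": 0, "z": 0, "ax": 0, "ay": 0, "az": 0},
    {"gripper": 1, "x": 0, "y": 0, "z": 0, "ax": 0, "ay": 0, "az": 0}
  ]
}}

```text
clock: 22.05
position: [654.3, 148.3, 179.4]
ee_rot: [0.859, -0.513, 0.0, -0.001]
contact_force: [-0.1, 0.2, -0.4]
gripper_width: 8.4
grasp_force: 59.0
```

Emit:
{"method": "send_rows", "body": {
  "targets": [
    {"gripper": 1, "x": 0, "y": 0.9, "z": -0.1, "ax": 0, "ay": 0, "az": 0},
    {"gripper": 1, "x": 0, "y": 1.2, "z": 0, "ax": 0, "ay": 0, "az": 0},
    {"gripper": 1, "x": 0, "y": 1.2, "z": 0, "ax": 0, "ay": 0, "az": 0},
    {"gripper": 1, "x": 0, "y": 1.4, "z": 0, "ax": 0, "ay": 0, "az": 0},
    {"gripper": 1, "x": 0, "y": 1.5, "z": 0, "ax": 0, "ay": 0, "az": 0}
  ]
}}

```text
clock: 22.47
position: [598.2, 118.1, 179.2]
ee_rot: [0.859, -0.513, -0.001, 0.001]
contact_force: [-0.6, -0.5, -0.6]
gripper_width: 8.3
grasp_force: 59.0
```

Emit:
{"method": "send_rows", "body": {
  "targets": [
    {"gripper": 1, "x": 0, "y": 0.6, "z": 0, "ax": 0, "ay": 0, "az": 0},
    {"gripper": 1, "x": 0, "y": 0, "z": -1, "ax": 0, "ay": 0, "az": 0},
    {"gripper": 1, "x": 0, "y": 0, "z": -3, "ax": 0, "ay": 0, "az": 0},
    {"gripper": 1, "x": 0, "y": 0, "z": -3, "ax": 0, "ay": 0, "az": 0},
    {"gripper": 1, "x": 0, "y": 0, "z": -2, "ax": 0, "ay": 0, "az": 0}
  ]
}}

```text
clock: 22.88
position: [595.8, 116.1, 273.7]
ee_rot: [0.859, -0.512, 0.002, -0.002]
contact_force: [0.8, 0.3, 0.1]
gripper_width: 8.2
grasp_force: 59.0
```

Run:
```python
from h import *
s,r=st()
im,d=arm.get_image('wrist');cv2.imwrite('pics/w7.png',im[...,::-1])
im,d=arm.get_image('scene');P=pts('scene',d,arm.camera_model('scene'))
H=cv2.cvtColor(im,cv2.COLOR_RGB2HSV);o=(cv2.inRange(H,np.array((5,120,60)),np.array((20,255,255)))>0)&(d>0)
o[:,:250]=0;p=P[o];p=p[p[:,2]>60];print(len(p),np.percentile(p,[3,50,97],axis=0).round(0))
a=np.radians(14.6);c=[504.6,-252.2]
# ticket in tote: pinch point at tote x=+32 (ticket +y -> tote +x, pinch at -32), y=-105
A=np.array([[np.cos(a),-np.sin(a)],[np.sin(a),np.cos(a)]])
for q in [(-32,-100)]: t=A@q+c;print(t);to([*t,260],s,r)
```

```text
t 22.88 pos [595.8 116.1 273.7] yaw -61.63 zax [ 0.005  0.001 -1.   ] w 8.2 F [0.8 0.3 0.1] g 59.0 q6 0.04
145 [[590.  96. 188.]
 [604. 101. 286.]
 [609. 126. 342.]]
[ 498.84024237 -357.03713651]
to [np.float64(498.8402423688883), np.float64(-357.03713651197677), 260] tool cm [37.02 31.03  1.3 ]
```

View pics/w7.png

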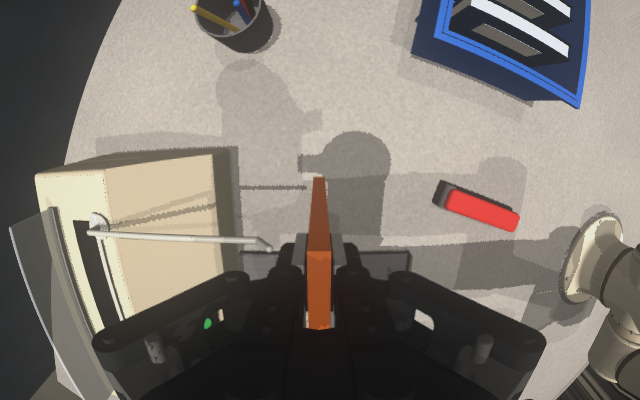

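The ticket is off the hook, held at (318,270) in the wrist view with the bare hook to its left. I'll carry it to the tote's free half.

Emit:
{"method": "send_rows", "body": {
  "targets": [
    {"gripper": 1, "x": 2.85, "y": 2.39, "z": 0, "ax": 0, "ay": 0, "az": 0},
    {"gripper": 1, "x": 2.85, "y": 2.39, "z": 0, "ax": 0, "ay": 0, "az": 0},
    {"gripper": 1, "x": 2.85, "y": 2.39, "z": 0, "ax": 0, "ay": 0, "az": 0},
    {"gripper": 1, "x": 2.85, "y": 2.39, "z": 0, "ax": 0, "ay": 0, "az": 0},
    {"gripper": 1, "x": 2.85, "y": 2.39, "z": 0, "ax": 0, "ay": 0, "az": 0}
  ]
}}

```text
clock: 23.4
position: [556.4, -67.6, 269.6]
ee_rot: [0.859, -0.512, -0.0, 0.0]
contact_force: [1.1, -0.1, -1.4]
gripper_width: 8.2
grasp_force: 59.0
```

Emit:
{"method": "send_rows", "body": {
  "targets": [
    {"gripper": 1, "x": 2.85, "y": 2.39, "z": 0, "ax": 0, "ay": 0, "az": 0},
    {"gripper": 1, "x": 2.85, "y": 2.39, "z": 0, "ax": 0, "ay": 0, "az": 0},
    {"gripper": 1, "x": 2.85, "y": 2.39, "z": 0, "ax": 0, "ay": 0, "az": 0},
    {"gripper": 1, "x": 2.85, "y": 2.39, "z": 0, "ax": 0, "ay": 0, "az": 0},
    {"gripper": 1, "x": 2.85, "y": 2.39, "z": 0, "ax": 0, "ay": 0, "az": 0}
  ]
}}

```text
clock: 23.82
position: [518.9, -250.0, 269.6]
ee_rot: [0.859, -0.512, -0.0, -0.0]
contact_force: [2.3, -0.2, -0.5]
gripper_width: 8.4
grasp_force: 59.0
```

Emit:
{"method": "send_rows", "body": {
  "targets": [
    {"gripper": 1, "x": 2.85, "y": 2.39, "z": 0, "ax": 0, "ay": 0, "az": 0},
    {"gripper": 1, "x": 2.85, "y": 2.39, "z": 0, "ax": 0, "ay": 0, "az": 0},
    {"gripper": 1, "x": 2.85, "y": 2.39, "z": 0, "ax": 0, "ay": 0, "az": 0},
    {"gripper": 1, "x": 0, "y": 0, "z": 0, "ax": 0, "ay": 0, "az": 6.9},
    {"gripper": 1, "x": 0, "y": 0, "z": 0, "ax": 0, "ay": 0, "az": 6.9}
  ]
}}

```text
clock: 24.23
position: [496.0, -360.0, 268.7]
ee_rot: [0.788, -0.616, -0.001, 0.0]
contact_force: [-0.4, 0.6, -0.3]
gripper_width: 8.0
grasp_force: 59.1
```

Emit:
{"method": "send_rows", "body": {
  "targets": [
    {"gripper": 1, "x": 0, "y": 0, "z": 0, "ax": 0, "ay": 0, "az": 6.9},
    {"gripper": 1, "x": 0, "y": 0, "z": 0, "ax": 0, "ay": 0, "az": 6.9},
    {"gripper": 1, "x": 0, "y": 0, "z": 0, "ax": 0, "ay": 0, "az": 6.9},
    {"gripper": 1, "x": 0, "y": 0, "z": 0, "ax": 0, "ay": 0, "az": 6.9},
    {"gripper": 1, "x": 0, "y": 0, "z": 0, "ax": 0, "ay": 0, "az": 6.9}
  ]
}}

```text
clock: 24.65
position: [496.9, -357.8, 269.3]
ee_rot: [-0.571, 0.821, 0.0, -0.0]
contact_force: [0.2, 0.6, -0.5]
gripper_width: 8.1
grasp_force: 59.1
```

Emit:
{"method": "send_rows", "body": {
  "targets": [
    {"gripper": 1, "x": 0, "y": 0, "z": 0, "ax": 0, "ay": 0, "az": 6.9},
    {"gripper": 1, "x": 0, "y": 0, "z": 0, "ax": 0, "ay": 0, "az": 6.9},
    {"gripper": 1, "x": 0, "y": 0, "z": 0, "ax": 0, "ay": 0, "az": 6.9},
    {"gripper": 1, "x": 0, "y": 0, "z": 0, "ax": 0, "ay": 0, "az": 6.9},
    {"gripper": 1, "x": 0, "y": 0, "z": 0, "ax": 0, "ay": 0, "az": 6.9}
  ]
}}

```text
clock: 25.07
position: [497.0, -357.7, 269.3]
ee_rot: [-0.302, 0.953, 0.0, -0.0]
contact_force: [-0.1, 0.3, -1.6]
gripper_width: 8.3
grasp_force: 59.1
```

Emit:
{"method": "send_rows", "body": {
  "targets": [
    {"gripper": 1, "x": 0, "y": 0, "z": 0, "ax": 0, "ay": 0, "az": 6.9},
    {"gripper": 1, "x": 0, "y": 0, "z": 0, "ax": 0, "ay": 0, "az": 6.9},
    {"gripper": 1, "x": 0, "y": 0, "z": 0, "ax": 0, "ay": 0, "az": 6.9},
    {"gripper": 1, "x": 0, "y": 0, "z": 0, "ax": 0, "ay": 0, "az": 0},
    {"gripper": 1, "x": 0, "y": 0, "z": 0, "ax": 0, "ay": 0, "az": 0}
  ]
}}

```text
clock: 25.48
position: [496.9, -357.7, 269.4]
ee_rot: [-0.131, 0.991, 0.0, -0.0]
contact_force: [0.4, -0.3, -0.9]
gripper_width: 8.4
grasp_force: 59.1
```

Emit:
{"method": "send_rows", "body": {
  "targets": [
    {"gripper": 1, "x": 0, "y": 0, "z": 0, "ax": -4.7, "ay": 0, "az": 0},
    {"gripper": 1, "x": 0, "y": 0, "z": 0, "ax": -4.7, "ay": 0, "az": 0},
    {"gripper": 1, "x": 0, "y": 0, "z": 0, "ax": -4.6, "ay": 0, "az": 0},
    {"gripper": 1, "x": 0, "y": 0, "z": 0, "ax": 0, "ay": 0, "az": 0},
    {"gripper": 1, "x": 0, "y": 0, "z": 0, "ax": 0, "ay": 0, "az": 0}
  ]
}}

```text
clock: 25.9
position: [496.9, -358.7, 268.7]
ee_rot: [-0.128, 0.984, 0.121, -0.016]
contact_force: [-0.6, 0.3, -1.0]
gripper_width: 8.5
grasp_force: 59.1
```

Run:
```python
from h import *
s,r=st();to([498.8,-357,115],s,r)
print(((s['position']+99.7*r[:,2])))
im,d=arm.get_image('wrist');cv2.imwrite('pics/w8.png',im[...,::-1])
```

```text
t 25.9 pos [ 496.9 -358.7  268.7] yaw -165.14 zax [-0.063  0.233 -0.97 ] w 8.5 F [-0.6  0.3 -1. ] g 59.1 q6 -0.83
to [498.8, -357, 115] tool cm [-0.24 -3.61 14.94]
[ 490.6612822  -335.38163742  171.93136095]
```

View pics/w8.png

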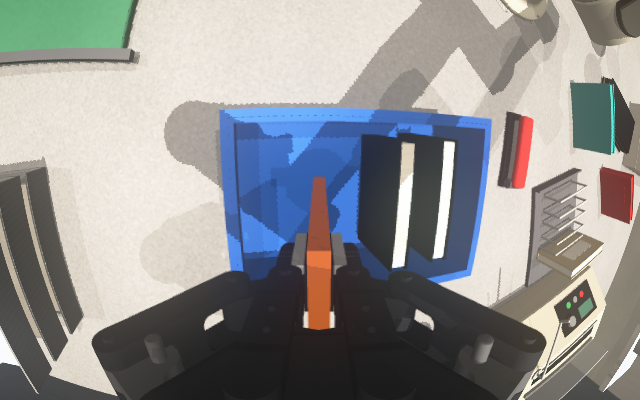

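The wrist view shows both reports standing at (405,200) and (445,200), the tilted ticket at (318,240) over free floor, and the beige report still in its slot (570,248). I'll lower straight down until it touches.

Emit:
{"method": "send_rows", "body": {
  "targets": [
    {"gripper": 1, "x": -0.05, "y": -0.72, "z": 2.99, "ax": 0, "ay": 0, "az": 0},
    {"gripper": 1, "x": -0.05, "y": -0.72, "z": 2.99, "ax": 0, "ay": 0, "az": 0},
    {"gripper": 1, "x": -0.05, "y": -0.72, "z": 2.99, "ax": 0, "ay": 0, "az": 0},
    {"gripper": 1, "x": -0.05, "y": -0.72, "z": 2.99, "ax": 0, "ay": 0, "az": 0},
    {"gripper": 1, "x": -0.05, "y": -0.72, "z": 2.7, "ax": 0, "ay": 0, "az": 0}
  ]
}}

```text
clock: 26.37
position: [498.6, -355.4, 117.9]
ee_rot: [-0.13, 0.984, 0.12, -0.016]
contact_force: [0.3, 0.4, -1.0]
gripper_width: 8.1
grasp_force: 59.2
```

Emit:
{"method": "send_rows", "body": {
  "targets": [
    {"gripper": 1, "x": 0, "y": -0.1, "z": 0.4, "ax": 0, "ay": 0, "az": 0},
    {"gripper": 1, "x": 0, "y": 0, "z": 0, "ax": 0, "ay": 0, "az": 0},
    {"gripper": 1, "x": 0, "y": 0, "z": 0, "ax": 0, "ay": 0, "az": 0}
  ]
}}

```text
clock: 26.62
position: [499.8, -356.9, 116.5]
ee_rot: [-0.129, 0.984, 0.12, -0.015]
contact_force: [-0.3, -0.0, 0.2]
gripper_width: 8.1
grasp_force: 59.1
```

Run:
```python
from h import *
s,r=st();to([*s['position'][:2],104],s,r)
```

```text
t 26.62 pos [ 499.8 -356.9  116.5] yaw -165.05 zax [-0.061  0.231 -0.971] w 8.1 F [-0.3 -0.   0.2] g 59.1 q6 -0.78
to [np.float64(499.8278148962228), np.float64(-356.8515877456857), 104] tool cm [ 0.   -0.3   1.22]
```

Emit:
{"method": "send_rows", "body": {
  "targets": [
    {"gripper": 1, "x": 0, "y": -0.12, "z": 0.5, "ax": 0, "ay": 0, "az": 0},
    {"gripper": 1, "x": 0, "y": -0.12, "z": 0.5, "ax": 0, "ay": 0, "az": 0},
    {"gripper": 1, "x": 0, "y": 0, "z": 0, "ax": 0, "ay": 0, "az": 0}
  ]
}}

```text
clock: 26.87
position: [499.1, -356.3, 104.7]
ee_rot: [-0.128, 0.984, 0.121, -0.015]
contact_force: [-0.7, -0.6, -0.4]
gripper_width: 8.6
grasp_force: 59.1
```

Emit:
{"method": "send_rows", "body": {
  "targets": [
    {"gripper": 1, "x": 0, "y": -0.05, "z": 0.2, "ax": 0, "ay": 0, "az": 0},
    {"gripper": 1, "x": 0, "y": 0, "z": 0, "ax": 0, "ay": 0, "az": 0}
  ]
}}

```text
clock: 27.03
position: [499.4, -356.8, 103.5]
ee_rot: [-0.128, 0.984, 0.12, -0.015]
contact_force: [-0.3, -0.1, 2.2]
gripper_width: 8.4
grasp_force: 59.7
```

Touchdown (+2.2 N). Open gently, then back out along the tool axis.

Emit:
{"method": "send_rows", "body": {
  "targets": [
    {"gripper": 0.7, "x": 0, "y": 0, "z": 0, "ax": 0, "ay": 0, "az": 0},
    {"gripper": 0.5, "x": 0, "y": 0, "z": 0, "ax": 0, "ay": 0, "az": 0},
    {"gripper": 0.4, "x": 0, "y": 0, "z": 0, "ax": 0, "ay": 0, "az": 0},
    {"gripper": 0.4, "x": 0, "y": 0, "z": 0, "ax": 0, "ay": 0, "az": 0}
  ]
}}

```text
clock: 27.37
position: [499.0, -356.5, 102.3]
ee_rot: [-0.128, 0.984, 0.121, -0.016]
contact_force: [-0.1, -0.9, 0.3]
gripper_width: 25.7
grasp_force: 0.0
```

Emit:
{"method": "send_rows", "body": {
  "targets": [
    {"gripper": 0.4, "x": 0, "y": 0.1, "z": -0.8, "ax": 0, "ay": 0, "az": 0},
    {"gripper": 0.4, "x": 0, "y": 0.1, "z": -0.8, "ax": 0, "ay": 0, "az": 0},
    {"gripper": 0.4, "x": 0, "y": 0.1, "z": -0.8, "ax": 0, "ay": 0, "az": 0},
    {"gripper": 0.4, "x": 0, "y": 0.1, "z": -0.8, "ax": 0, "ay": 0, "az": 0},
    {"gripper": 0.4, "x": 0, "y": 0.1, "z": -0.8, "ax": 0, "ay": 0, "az": 0}
  ]
}}

```text
clock: 27.78
position: [500.5, -361.4, 143.8]
ee_rot: [-0.128, 0.984, 0.12, -0.015]
contact_force: [0.3, 0.8, 1.1]
gripper_width: 25.5
grasp_force: 0.0
```

Emit:
{"method": "send_rows", "body": {
  "targets": [
    {"gripper": 0.4, "x": 0, "y": 0.1, "z": -1.5, "ax": 0, "ay": 0, "az": 0},
    {"gripper": 0.4, "x": 0, "y": 0.3, "z": -3, "ax": 0, "ay": 0, "az": 0},
    {"gripper": 0.4, "x": 0, "y": 0.6, "z": -3.5, "ax": 0, "ay": 0, "az": 0},
    {"gripper": 0.4, "x": 0, "y": 0.8, "z": -3.5, "ax": 0, "ay": 0, "az": 0},
    {"gripper": 0.4, "x": 0, "y": 0, "z": 0, "ax": 0, "ay": 0, "az": 0}
  ]
}}

```text
clock: 28.2
position: [505.1, -373.9, 268.0]
ee_rot: [-0.129, 0.985, 0.115, -0.01]
contact_force: [0.3, 0.7, 2.3]
gripper_width: 25.7
grasp_force: 0.0
```

Emit:
{"method": "send_rows", "body": {
  "targets": [
    {"gripper": 0.4, "x": 4, "y": 0, "z": 0, "ax": 0, "ay": 0, "az": 0},
    {"gripper": 0.4, "x": 4, "y": 0, "z": 0, "ax": 0, "ay": 0, "az": 0},
    {"gripper": 0.4, "x": 4, "y": 0, "z": 0, "ax": 0, "ay": 0, "az": 0},
    {"gripper": 0.4, "x": 4, "y": 0, "z": 0, "ax": 0, "ay": 0, "az": 0},
    {"gripper": 0.4, "x": 0, "y": 0, "z": 0, "ax": 0, "ay": 0, "az": 0}
  ]
}}

```text
clock: 28.62
position: [342.8, -413.0, 260.0]
ee_rot: [-0.126, 0.985, 0.121, -0.016]
contact_force: [0.4, 0.2, 0.3]
gripper_width: 25.4
grasp_force: 0.0
```

Run:
```python
from h import *
st()
a=np.radians(14.6);A=np.array([[np.cos(a),-np.sin(a)],[np.sin(a),np.cos(a)]])
for n in ['scene','top']:
    im,d=arm.get_image(n);P=pts(n,d,arm.camera_model(n));z=P[...,2]
    q=(P[...,:2]-[504.6,-252.2])@A
    H=cv2.cvtColor(im,cv2.COLOR_RGB2HSV)
    inn=(d>0)&(abs(q[...,0])<92)&(abs(q[...,1])<155)&(z<150)&(z>-5)
    o=inn&(cv2.inRange(H,np.array((4,110,50)),np.array((22,255,255)))>0)
    g=inn&(z>100)&(H[...,1]<70)
    if o.sum(): print(n,'ticket',o.sum(),'q',np.percentile(q[o],[2,50,98],axis=0).round(0).tolist(),'z',np.percentile(z[o],[2,50,98]).round(0))
    k,l,stt,_=cv2.connectedComponentsWithStats(g.astype(np.uint8))
    for i in range(1,k):
        if stt[i,4]>40: r=cv2.minAreaRect(q[l==i].astype(np.float32));print(n,'rep',np.round(r[0]),np.round(r[1]),round(r[2]),np.median(z[l==i]).round())
    rim=(d>0)&(z>112)&(z<124)&(cv2.inRange(H,np.array((100,120,40)),np.array((125,255,255)))>0)&(abs(q[...,0])<140)&(abs(q[...,1])<190)
    print(n,'rim',cv2.minAreaRect(P[rim][:,:2].astype(np.float32)))
    for t in ['ticket','report_hot','stapler','pen_pot']: print(t,[(np.round(b['rect']).tolist(),round(b['score'],2)) for b in arm.boxes_of(n,t)[:2]])
```

```text
t 28.62 pos [ 342.8 -413.   260. ] yaw -165.42 zax [-0.062  0.234 -0.97 ] w 25.4 F [0.4 0.2 0.3] g 0.0 q6 -0.62
scene ticket 495 q [[-46.0, -149.0], [7.0, -135.0], [52.0, -86.0]] z [ 26. 119. 133.]
scene rep [-2. 92.] [154.  26.] 1 112.0
scene rep [ 1. 35.] [154.  27.] 0 112.0
scene rim ((504.52276611328125, -253.09371948242188), (218.19212341308594, 317.6578369140625), 14.882445335388184)
ticket [([204.0, 351.0, 53.0, 24.0], 0.9)]
report_hot [([349.0, 145.0, 10.0, 55.0], 0.61)]
stapler [([244.0, 214.0, 45.0, 24.0], 0.72), ([229.0, 271.0, 56.0, 37.0], 0.46)]
pen_pot [([361.0, 276.0, 30.0, 41.0], 0.57)]
top ticket 470 q [[-47.0, -145.0], [-1.0, -127.0], [48.0, -81.0]] z [ 23. 104. 134.]
top rep [ 0. 38.] [151.  26.] 0 112.0
top rep [-3. 96.] [150.  24.] 1 113.0
top rim ((503.0555419921875, -251.03456115722656), (214.1815948486328, 315.7834777832031), 14.526256561279297)
ticket [([454.0, 176.0, 41.0, 42.0], 0.58)]
report_hot [([241.0, 190.0, 50.0, 34.0], 0.96), ([456.0, 174.0, 40.0, 39.0], 0.5)]
stapler [([340.0, 233.0, 21.0, 41.0], 0.6)]
pen_pot [([351.0, 116.0, 26.0, 28.0], 0.67)]
```

Measured from both cameras:
- Both reports stand on their spines in the tote, tops at z≈112.
- The ticket leans on the tote's end wall, 100 mm clear of the reports.
- The tote, the hot report, the stapler and the pen pot have not moved.

Handing in.

```bash
python3 -c "
from bench import arm
print(arm.job_done())"
```

```text
the job is handed in; nothing more can be done
None
```

Job handed in at about 29 s: both black reports stand on their spines in the tote, and the ticket holder leans on the tote's end wall beside them; the beige report, stapler and pen pot were left alone. I viewed 11 pictures, one over the limit of 10.

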